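Put the stamping set back in order

ROBOT

A 6-joint arm with a two-finger parallel gripper is mounted at the origin on a cart in front of the work surface, level with it; the furniture and walls round the work are solid. World frame = base frame: x ahead of the robot, y to its left, z up, the work surface at z = 0. Lengths are in m, angles in rad, forces in N, time in s.
With the tool pointing down it reaches from about 0.425 to 0.95 m from the base axis. Payload 3.5 kg.
Tool frame: the origin (TCP) lies midway between the tips of the shut fingers; the grasp point (between the pads) lies 19 mm behind it (ctrl.hold_point_z is the distance from the TCP to the grasp point, in m); z points along the fingers, y is the line along which they close (so a half turn about z gives the same grasp; the last joint's range is limited). The gripper opens to 85 mm and grips with 20 to 120 N. Pads are 22 mm wide; open, the fingers measure 114 mm over their backs; the gripper's body (76 mm by 85 mm) begins 54 mm behind the grasp point. The pads swing forward as they close: fully open they stand 13 mm farther back than shut.
Start: joints at [1.194, 0.286, 1.577, -0, 1.279, -0.15], TCP at [0.152, 0.658, 0.231] pointing down, gripper open.
Joint ranges: [-2.77, 2.77], [-0.9, 2.22], [0.21, 2.48], [-1.53, 4.67], [0.24, 2.81], [-2.84, 2.84]. Speed limits (rad/s): [2.79, 2.79, 3.14, 3.14, 3.14, 3.14].

INTERFACE

Orientations are given as a unit quaternion [x, y, z, w].
In Python, from plant import readout, cams, sign_off, ctrl gives the robot as it stands. The module is installed in compiled form; this text tells all that it offers.
- The arm moves only by the tool step_arm, never from a script. Its argument "increments" is a list of rows, each a list of 2 entries, a list of its own where there are three numbers: the shift along the world's x, y, z in mm, then the turn, a rotation vector about the world's x, y, z in rad. In form: [[[x, y, z], [rx, ry, rz]], ...]. A call has 1 to 8 rows; each row shifts and turns the commanded pose from where the row before left it; what a row does not reach is not made up. A row lasts 1/12 s, in which the tool goes at most 41.7 mm and 7.16 degrees, less where a joint would pass 70% of its speed; a pose out of reach is approached as far as the arm can. A call is refused whole if a number of a shift passes 41.7 or a number of a turn 0.125, either way. A call with a gripper value outside its range is refused whole. "fingers" is the opening, from -1 (shut) to 1 (fully open), set as the call begins (left out, the last holds). The fingers move at their own pace and stop on an object; "grip_force" is the grip in N (left out, the last holds). Time passes only in rows, so rows that do not move let the fingers close. It gives the time, the measured TCP pose, the force, the opening and the grip force at its end, in the units of the state.
- readout.get_state(): the state, without advancing time (a new reading comes with each control period).
- cams.read_camera(name): name is "scene" or "side" or "wrist"; returns the picture (384x512x3 uint8, red, green, blue); there is no depth.
- cams.get_calibration(name): a dict with "fx", "fy", "cx", "cy" (pixels), "distortion" ([k1, k2, p1, p2, k3] as OpenCV has them; the pictures are not rectified), "eye" and "rotation" of the camera in the world; the wrist camera has in their place "T_tool_cam" (4x4, takes a point from camera to tool coordinates, whose origin is the TCP and whose axes are the flange's). Camera axes: x right, y up, looking along -z (the intrinsics and any distortion apply to the point x, -y, -z); pixel columns grow to the right and rows downward; lengths in m; the calibration is good to about 2 mm. A picture is of the moment at which its call begins: read the wrist's pose just before it. get_calibration takes no time and is no camera call.
- sign_off(): hands the job in; it is judged then, once.
The state is a dict: "time": time; "qpos": joint angles; "dq": joint speeds; "joint_efforts": joint torques, N m; "eef_pos": TCP position; "tcp_rot": TCP orientation; "contact_force": force on the tool from outside, world axes, zero at the start; "wrist_torque": the same for the moment, N m; "opening": opening from 0.0 (shut) to 1.0 (fully open); "finger_force": force on a finger pad.
Only numpy, scipy, OpenCV 4.12 (cv2) and the standard library are available. Lean on these libraries where they do the work, as an engineer would, in place of code of your own. Each camera call takes 0.05 s, during which the arm holds its last target. There are 200 camera calls.

TASK

Put the stamping set back in order. Stand the three wooden line stamps side by side on the floor of the sprung stamp rack, in printing order: the medium one against the fixed wall, the widest in the middle and the thinnest next to the gate, which each stamp pushes back as it goes in and which then closes up on the row. Set the ink pad flat on the left half of the green notebook (left as the robot sees it) and stand the date stamp beside it on the right half, each about in the middle of its half, and do not knock over the glue stick standing nearby.

Things in the scene. Friction and masses are not known exactly. Their poses are not given: they have to be found in the camera images.
- wide_stamp: Widest line stamp: upright wooden bar with a dark groove round it, black rubber foot, brass pin in its top; 62 mm long (its x), 24 wide (y), 40 high, 60 g. Stands on the desk. Origin: centre of its underside. Hold it by its two end faces (along its x): beside neighbours only the ends stay free, and the ends are equivalent.
- medium_stamp: Medium line stamp, made like the widest one: 62 mm long (x), 16 mm wide (y), 40 mm high. Origin: centre of its underside. 45 g.
- thin_stamp: Thinnest line stamp, made like the widest one: 62 mm long (x), 10 mm wide (y), 40 mm high. Origin: centre of its underside. 30 g.
- ink_pad: Round black ink pad with a clear lid (fixed shut) over its red face, 66 mm across and 19 mm high; along its own x a lid tab (-x) and the hinge (+x) make it 74 mm, so hold it along its y (66 mm). Origin: centre of its underside. Any turn about the vertical is right. 60 g.
- date_stamp: Self-inking date stamp with a red grip and black frame, standing, 33 mm (its x) by 47 mm (its y), 60 mm high; the grip (32 mm along x, 48 mm along y) is its top 20 mm and does not move. Origin: centre of its underside. Any turn about the vertical is right. 50 g.
- rack: Stamp rack, fixed: black base 78 mm (x) by 110 (y -74 to +36), floor 6 mm above the desk. Left (+y): steel wall 40 mm along x, 50 high, inner face at y = +25. Right: sprung gate. Stamps stand between them, length along rack x, centred on x = 0, ends clear for fingers; in the full row medium, widest, thinnest have centres at y = +17, -3, -20 mm. Origin: on the desk under the row's middle.
- gate (a joint): Slide of the gate, m: 0 at rest (gap between wall and gate 34 mm), grows as the gate is pushed back towards the rack's -y, at most 0.026; 0.016 with all three stamps in. A spring pushes it towards the wall with 1.4 N at 0 and 3.4 N at 0.016.
- gate_face (a point): Middle of the gate's upright face, 16 mm above the desk: a steel leaf 40 mm wide, with plunger and pull knob behind. Upright to 26 mm, above that a lip flares 14 mm away from the wall up to 50 mm, so a stamp lowered onto it slides down and pushes the gate back. Lower stamps 2 or 3 mm towards the gate from their final place: on release the gate pushes them up to their neighbour.
- notebook: Green pocket notebook lying on the desk, fixed, 102 mm (x) by 148 mm (y), its top 11 mm above the desk. Origin: centre of its underside, 1 mm above the desk. Its left half is the +y half: the halves' middles are at y = +37 mm and y = -37 mm, x = 0.
- glue_stick: Glue stick standing on its end, loose, 26 mm across and 92 mm high, yellow with blue cap and foot; not to be knocked over. Origin: centre of its underside.

How it is judged:
By the outcome, as a careful person would: the job done as asked, in the order asked, and still so for the second after the job is handed in, with the robot touching nothing.
It also fails if it takes over 120 s, if anything falls off the work surface, if the arm or the gripper's body presses on something with over 40 N, if the wrist force passes 120 N, or if a joint passes its speed limit or range.

## Working session

There is one attempt and no reset: what is moved stays moved. The work goes in short steps, Python scripts to look and compute and a tool call to move; the robot and the scene stay as the last step left them, time stands still between calls to the robot, and variables do not carry over. Pictures are saved under pics/ and viewed, at most 14 in all, crops included, and the job is handed in when it is done.

Besides the shell and the picture viewer there is one more tool, called after ">>>" as name(argument=value, ...), one argument or row to a line, values as JSON. step_arm: Moves the arm, as the interface text tells. Its arguments: {"type":"object","properties":{"increments":{"type":"array","items":{"type":"array"}},"fingers":{"type":"number"},"grip_force":{"type":"number"}},"required":["increments"]}

```bash
mkdir -p pics
cat > h.py <<'E'
import numpy as np, cv2
from plant import readout, cams, ctrl
def snap(n,f):
    im=cams.read_camera(n); cv2.imwrite(f'pics/{f}.png',im[:,:,::-1]); return im
def campose(n,st=None):
    c=cams.get_calibration(n)
    if 'T_tool_cam' in c:
        from scipy.spatial.transform import Rotation as R
        st=st or readout.get_state()
        T=np.eye(4);T[:3,:3]=R.from_quat(st['tcp_rot']).as_matrix();T[:3,3]=st['eef_pos']
        T=T@np.array(c['T_tool_cam']); return c,T[:3,3],T[:3,:3]
    return c,np.array(c['eye']),np.array(c['rotation'])
def cast(n,px,z,st=None):
    c,e,Rm=campose(n,st)
    K=np.array([[c['fx'],0,c['cx']],[0,c['fy'],c['cy']],[0,0,1]])
    p=cv2.undistortPoints(np.array(px,float).reshape(-1,1,2),K,np.array(c['distortion'],float))[:,0]
    d=np.c_[p[:,0],-p[:,1],-np.ones(len(p))]@Rm.T
    return e+d*((z-e[2])/d[:,2])[:,None]
E
python3 - <<'E'
from h import *
s=readout.get_state();print({k:np.round(v,3) for k,v in s.items()},ctrl.hold_point_z)
a=[snap(n,n+'0') for n in('scene','side','wrist')]
for n in('scene','side','wrist'):
    c,e,R=campose(n);print(n,np.round(e,3),np.round(R,2).tolist(),c['fx'],c['distortion'])
E
```

```text
{'time': np.float64(0.0), 'qpos': array([ 1.194,  0.287,  1.578, -0.   ,  1.279, -0.15 ]), 'dq': array([-0.001,  0.001,  0.001,  0.001, -0.001,  0.001]), 'joint_efforts': array([ 1.0000e-03, -4.0598e+01, -2.9263e+01, -0.0000e+00,  6.0000e-03,
       -0.0000e+00]), 'eef_pos': array([0.152, 0.657, 0.23 ]), 'tcp_rot': array([ 0.113,  0.994, -0.001, -0.   ]), 'contact_force': array([-0.616, -0.32 , -0.335]), 'wrist_torque': array([-0.02 ,  0.032, -0.026]), 'finger_force': np.float64(0.0), 'opening': np.float64(1.002)} 0.0187
scene [-0.121  0.679  0.412] [-0.23, 0.49, 0.77, -0.34] 392.875597974391 [-0.02626259  0.          0.          0.          0.        ]
side [ 0.007 -0.03   0.824] [0.23, -0.15, -0.53, 0.8] 387.91985425106446 [0.0133617 0.        0.        0.        0.       ]
wrist [0.075 0.675 0.373] [[0.22, -0.93, -0.3], [0.97, 0.21, 0.07], [-0.0, -0.31, 0.95]] 325.68608604645334 [-0.05799181  0.          0.          0.          0.        ]
```

```bash
sed -i "s/    return c,np.array(c\['eye'\]),.*/    from scipy.spatial.transform import Rotation as R\n    return c,np.array(c['eye']),R.from_quat(c['rotation']).as_matrix()/" h.py
python3 - <<'E'
from h import *
print(cast('scene',[[256,192]],0),cast('side',[[256,192]],0))
E
```

```text
[[0.57433884 0.06210293 0.        ]] [[0.45389985 0.17655186 0.        ]]
```

View pics/scene0.png

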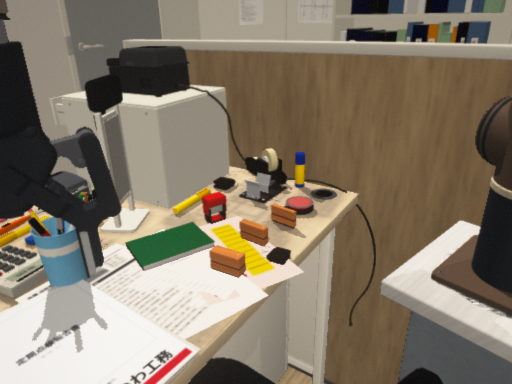

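View pics/side0.png

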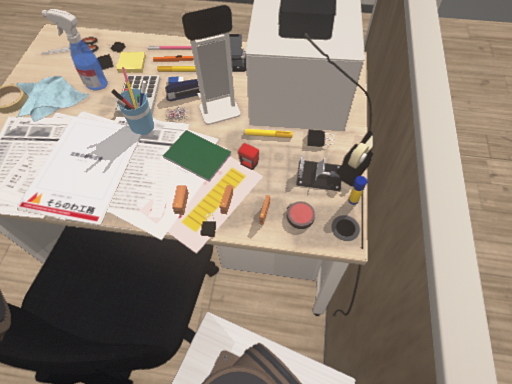

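View pics/wrist0.png

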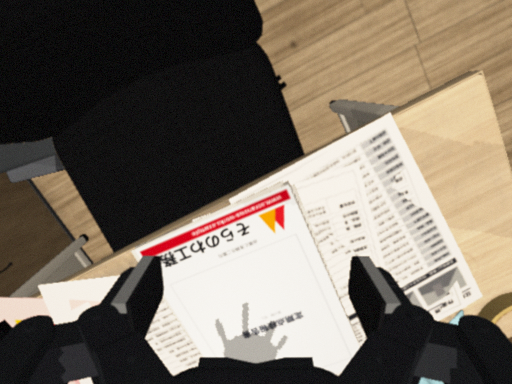

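The scene and side views show the layout. In the side view I see the notebook (197,155), date stamp (248,156), stamps at (180,200), (226,199) and (264,210), pad (300,215), rack (320,175) and glue (357,192). The wrist camera sees only papers and the chair.

Run:
```python
from h import *
P=dict(note=(197,155,.012),date=(248,156,.03),wide=(180,200,.02),med=(226,199,.02),thin=(264,210,.02),pad=(300,215,.019),rack=(320,175,.01),glue=(355,197,.03))
for k,(u,v,z) in P.items():
    p=cast('side',[[u,v]],z)[0]; print(k,p.round(3),np.hypot(*p[:2]).round(3))
Q=dict(note=(170,245,.012),date=(214,207,.03),wide=(228,261,.02),med=(254,232,.02),thin=(284,215,.02),pad=(299,204,.019),rack=(262,187,.01),glue=(300,175,.03))
for k,(u,v,z) in Q.items(): print(k,cast('scene',[[u,v]],z)[0].round(3))
c,e,R=campose('wrist');print(np.round(cams.get_calibration('wrist')['T_tool_cam'],3),c['cx'],c['cy'])
```

```text
note [0.49  0.359 0.012] 0.608
date [0.527 0.23  0.03 ] 0.575
wide [0.352 0.33  0.02 ] 0.482
med [0.397 0.23  0.02 ] 0.459
thin [0.405 0.135 0.02 ] 0.427
pad [0.426 0.053 0.019] 0.43
rack [0.557 0.046 0.01 ] 0.559
glue [ 0.516 -0.051  0.03 ] 0.519
note [0.482 0.37  0.012]
date [0.528 0.229 0.03 ]
wide [0.351 0.329 0.02 ]
med [0.397 0.227 0.02 ]
thin [0.407 0.131 0.02 ]
pad [0.422 0.065 0.019]
rack [0.57  0.044 0.01 ]
glue [ 0.525 -0.05   0.03 ]
[[ 0.     0.951  0.31   0.078]
 [ 1.    -0.001  0.002 -0.001]
 [ 0.002  0.31  -0.951 -0.143]
 [ 0.     0.     0.     1.   ]] 255.43455391397475 194.96836984637494
```

Both views agree, so I'm moving the wrist camera above the work.

>>> step_arm(
  increments=[
    [[19, -28, 0], [0, 0, 0]],
    [[19, -28, 0], [0, 0, 0]],
    [[19, -28, 0], [0, 0, 0]],
    [[19, -28, 0], [0, 0, 0]],
    [[19, -28, 0], [0, 0, 0]],
    [[19, -28, 0], [0, 0, 0]],
    [[19, -28, 0], [0, 0, 0]],
    [[19, -28, 0], [0, 0, 0]],
  ],
  fingers=1,
)

```text
time: 0.82
eef_pos: [0.3042, 0.4321, 0.231]
tcp_rot: [0.113, 0.994, -0.0, -0.0]
contact_force: [0.1, -0.5, -0.1]
opening: 0.998
finger_force: 0.0
```

>>> step_arm(
  increments=[
    [[19, -28, 0], [0, 0, 0]],
    [[19, -28, 0], [0, 0, 0]],
    [[19, -28, 0], [0, 0, 0]],
    [[19, -28, 0], [0, 0, 0]],
    [[19, -28, 0], [0, 0, 0]],
    [[19, -28, 0], [0, 0, 0]],
    [[0, 0, 0], [0, 0, 0]],
    [[0, 0, 0], [0, 0, 0]],
  ],
)

```text
time: 1.48
eef_pos: [0.4183, 0.2645, 0.2311]
tcp_rot: [0.115, 0.993, 0.0, -0.0]
contact_force: [-0.5, 1.2, -0.2]
opening: 1.001
finger_force: 0.0
```

Run:
```python
from h import *
import pickle
s=readout.get_state();im=snap('wrist','w1');pickle.dump((s,im),open('w1.pkl','wb'))
cv2.imwrite('pics/w1b.png',cv2.resize(im[:,:,::-1],(800,600),interpolation=cv2.INTER_CUBIC));print(s['eef_pos'],s['qpos'])
```

```text
[0.41834987 0.26446209 0.23106811] [ 3.58265328e-01 -1.18163866e-01  2.00933118e+00  3.21098192e-04
  1.25097563e+00 -9.82182735e-01]
```

View pics/w1b.png

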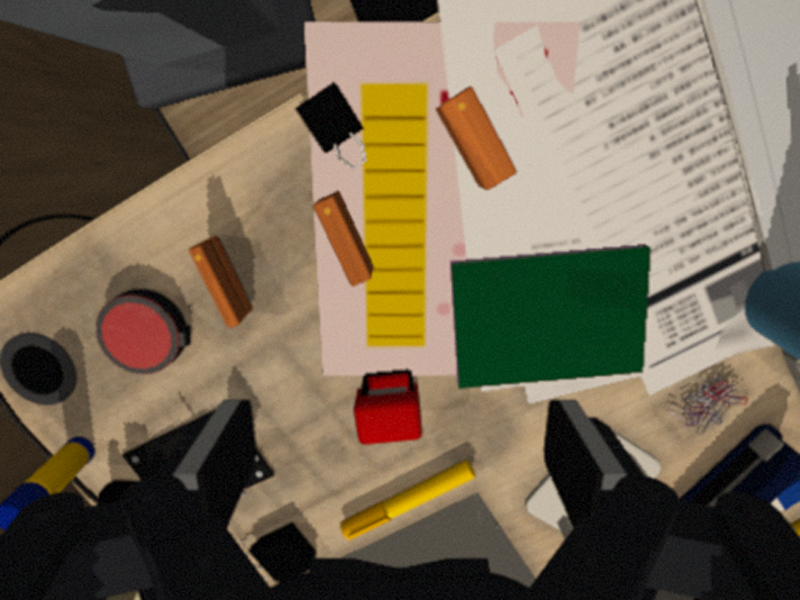

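The wrist view (800x600) shows the bars at (475,138) wide, (342,238) medium and (220,280) thin. The pad is at (140,332), the date stamp at (388,405) and the notebook at (550,315). The rack at (200,450) is half hidden, so I'm shifting towards it.

>>> step_arm(
  increments=[
    [[16, -33, 0], [0, 0, 0]],
    [[16, -33, 0], [0, 0, 0]],
    [[16, -33, 0], [0, 0, 0]],
    [[16, -33, 0], [0, 0, 0]],
    [[16, -33, 0], [0, 0, 0]],
    [[0, 0, 0], [0, 0, 0]],
    [[0, 0, 0], [0, 0, 0]],
  ],
)

```text
time: 2.12
eef_pos: [0.4978, 0.1007, 0.2311]
tcp_rot: [0.114, 0.993, 0.0, -0.0]
contact_force: [-0.5, 0.2, -0.5]
opening: 0.999
finger_force: 0.0
```

Run:
```python
from h import *
import pickle
s=readout.get_state();im=snap('wrist','w2');pickle.dump((s,im),open('w2.pkl','wb'))
cv2.imwrite('pics/w2b.png',cv2.resize(im[:,:,::-1],(800,600),interpolation=cv2.INTER_CUBIC));print(s['eef_pos'],s['qpos'])
```

```text
[0.49782619 0.10072195 0.23105638] [-6.67014576e-04 -8.67508615e-02  1.98059245e+00  6.51197221e-04
  1.24857508e+00 -1.34339216e+00]
```

View pics/w2b.png

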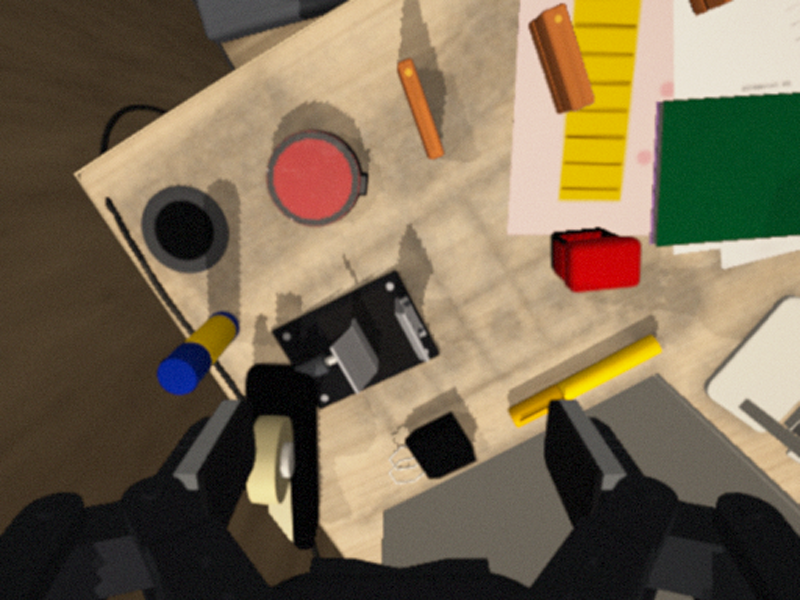

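The rack is clear: black base corners are about (275,330), (398,271), (438,355) and (320,407). The wall is on its right, the gate on its left, and the tape dispenser lies to the lower left. The thin bar is at (420,108), the pad at (315,178) and the date stamp at (597,260). Next I measure.

```bash
cat > m.py <<'E'
from h import *
import pickle
tiles=[]
for nm in('w1','w2'):
    s,im=pickle.load(open(nm+'.pkl','rb'));hsv=cv2.cvtColor(im,cv2.COLOR_RGB2HSV);ov=cv2.resize(im,None,fx=4,fy=4,interpolation=cv2.INTER_CUBIC)
    H,S,V=[hsv[...,i].astype(int) for i in range(3)]
    def rect(m,z,label,amin):
        m=cv2.morphologyEx(m.astype(np.uint8),cv2.MORPH_OPEN,np.ones((2,2)))
        for c in cv2.findContours(m,0,cv2.CHAIN_APPROX_NONE)[0]:
            if cv2.contourArea(c)<amin: continue
            b=cv2.boxPoints(cv2.minAreaRect(c)); cv2.polylines(ov,[((b+.5)*4).astype(int)],1,(0,255,255),1)
            P=cast('wrist',b,z,s)[:,:2]; e1,e2=P[1]-P[0],P[2]-P[1]
            L=e1 if np.linalg.norm(e1)>np.linalg.norm(e2) else e2
            print(nm,label,'px',b.mean(0).round(0),'c',(P.mean(0)*1e3).round(1),'size',np.round([np.linalg.norm(e1)*1e3,np.linalg.norm(e2)*1e3],1),'ang',round(np.degrees(np.arctan2(L[1],L[0]))%180,1))
    o=(H>5)&(H<17)&(S>150)
    n,lab,st,_=cv2.connectedComponentsWithStats(o.astype(np.uint8))
    for i in range(1,n):
        if st[i,4]<300: continue
        x,y,w,h,_=st[i]
        v=V[lab==i]; t,_=cv2.threshold(v.astype(np.uint8),0,255,cv2.THRESH_OTSU)
        print(x,y,w,h,'otsu',t, np.percentile(v,[5,25,50,75,95])); rect((lab==i)&(V>t),.04,'bar',150)
    rect((H>50)&(H<85)&(S>120),.012,'note',3000)
    rect(((H<6)|(H>172))&(S>110)&(V>90),.019,'red',400)
    cv2.imwrite(f'pics/{nm}ov.png',ov[:,:,::-1])
E
python3 m.py
python3 - <<'E'
import cv2,numpy as np
a=cv2.imread('pics/w1ov.png');b=cv2.imread('pics/w2ov.png')
t=[a[190:500,1080:1360],a[460:770,760:1040],b[130:440,960:1240],b[640:1070,660:1160]]
o=np.zeros((600,800,3),np.uint8);
o[:310,:280]=cv2.resize(t[0],(280,310));o[:310,280:560]=t[1];o[:300,560:800]=t[2][:300,:240]
o[310:,:500]=cv2.resize(t[3],(500,430))[:290]
cv2.imwrite('pics/comp.png',o)
E
```

```text
280 56 50 65 otsu 146.0 [109. 164. 174. 181. 189.]
w1 bar px [307.  89.] c [353.2 330.5] size [21.7 60.1] ang 18.5
201 123 38 60 otsu 120.0 [ 68. 131. 161. 166. 172.]
w1 bar px [220. 155.] c [397.1 230.2] size [14.1 60.5] ang 10.8
121 151 40 59 otsu 114.0 [ 61.  69.  77. 160. 175.]
w1 bar px [137. 184.] c [407.2 135.5] size [ 8.5 60.7] ang 7.6
w1 note px [355. 204.] c [495.7 367. ] size [145.6 101.6] ang 82.1
w1 red px [249. 271.] c [549.1 224.2] size [50.8 36.9] ang 82.3
w1 red px [ 88. 215.] c [433.7  54.6] size [53. 54.] ang 158.7
339 3 41 69 otsu 151.0 [ 95. 113. 190. 197. 203.]
w2 bar px [365.  37.] c [397.7 229.5] size [14.6 61.1] ang 10.5
255 38 29 64 otsu 176.0 [142.  180.5 198.  204.  216. ]
w2 bar px [270.  71.] c [407.8 135.2] size [ 8.  60.1] ang 8.1
w2 note px [466. 109.] c [493.1 341.9] size [ 99.8 107.7] ang 179.5
w2 red px [384. 168.] c [535.9 239. ] size [59.7 43.3] ang 77.3
w2 red px [201. 116.] c [434.1  54.6] size [52.4 53.4] ang 165.5
```

View pics/comp.png

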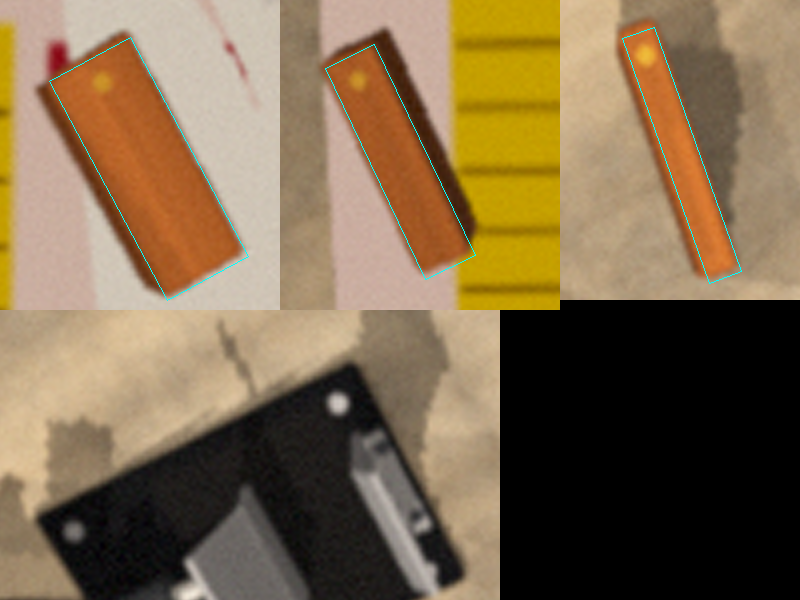

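Bars are found within 0.6 mm across the two views: wide (353,330) at 18.5°, medium (397,230) at 10.7°, thin (407,135) at 8°. Rack corners in px are about (253,173), (174.5,211.5) and (281,227). Next are the rack frame, date stamp top and pad tab.

Run:
```python
from h import *
import pickle
s,im=pickle.load(open('w2.pkl','rb'))
def show(n,p,z): 
    P=cast('wrist',p,z,s)[:,:2]*1e3; print(n,P.round(1).tolist()); return P
A=show('near base edge (+y,-y) z0',[[252.7,172.7],[174.2,211]],0)
B=show('far z6',[[280.9,226.6],[204.5,260.2]],.006)
S=show('screws z7',[[249.2,183.2],[183,215],[206.4,254.4]],.007)
for a,b in((A[0],A[1]),(B[0],B[1]),(B[0],A[0]),(B[1],A[1]),(S[0],S[1]),(S[2],S[1])):
    d=a-b;print(np.linalg.norm(d).round(1),np.degrees(np.arctan2(d[1],d[0])).round(1))
for nm in('w1','w2'):
    s,im=pickle.load(open(nm+'.pkl','rb'));hsv=cv2.cvtColor(im,cv2.COLOR_RGB2HSV).astype(int);H,S_,V=hsv[...,0],hsv[...,1],hsv[...,2]
    m=((H<6)|(H>172))&(S_>200); n,lab,st,cen=cv2.connectedComponentsWithStats(m.astype(np.uint8))
    for i in range(1,n):
        if st[i,4]<300: continue
        t,_=cv2.threshold(V[lab==i].astype(np.uint8),0,255,cv2.THRESH_OTSU)
        mm=((lab==i)&(V>t)).astype(np.uint8)
        c=max(cv2.findContours(mm,0,cv2.CHAIN_APPROX_NONE)[0],key=cv2.contourArea)
        b=cv2.boxPoints(cv2.minAreaRect(c));P=cast('wrist',b,.06,s)[:,:2]*1e3
        e=P[1]-P[0];print(nm,'date',t,b.round(0).tolist(),P.mean(0).round(1),np.linalg.norm(e).round(1),np.linalg.norm(P[2]-P[1]).round(1),np.degrees(np.arctan2(e[1],e[0])).round(1))
    for u in ([(185,335),(140,332)] if nm=='w1' else [(364,184),(315,178)]):print('pad',(cast('wrist',[[u[0]/1.5625,u[1]/1.5625]],.015,s)[0,:2]*1e3).round(1))
a=cv2.imread('pics/w1.png')[225:300,215:285];b=cv2.imread('pics/w2.png')[135:200,340:425]
o=np.zeros((400,800,3),np.uint8);o[:375,:350]=cv2.resize(a,(350,375));o[:325,360:785]=cv2.resize(b,(425,325));cv2.imwrite('pics/date.png',o)
```

```text
near base edge (+y,-y) z0 [[511.8, 92.9], [537.2, -12.3]]
far z6 [[584.4, 111.5], [608.2, 7.2]]
screws z7 [[521.5, 86.5], [542.4, -1.0], [600.2, 12.2]]
108.3 103.5
107.0 102.8
74.9 14.4
73.7 15.4
90.0 103.4
59.3 12.8
w1 date 119.0 [[227.0, 261.0], [267.0, 257.0], [269.0, 280.0], [229.0, 284.0]] [524.6 229.7] 44.0 28.9 83.3
pad [441.8  89.4]
pad [431.6  55.8]
w2 date 149.0 [[363.0, 158.0], [409.0, 154.0], [412.0, 182.0], [366.0, 187.0]] [525.  228.5] 45.5 29.8 83.2
pad [443.9  87.1]
pad [432.3  55.2]
```

View pics/date.png

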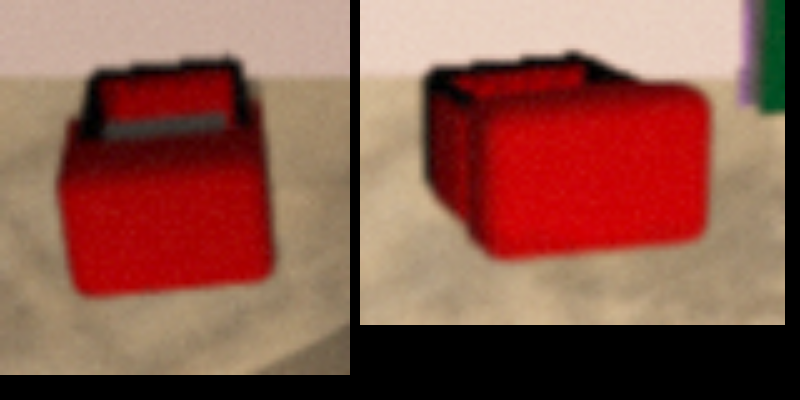

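Rack origin is ≈ (556.1, 68.4) with its x axis at 13.2°; the base measures 107.6 × 75 against 110 × 78. The date stamp's top is at (525,229) with its y axis at 83.2°, and the pad is at (434,54.6) with its tab at 71°. I'm going to the medium stamp first.

>>> step_arm(
  increments=[
    [[-10, 13, 0], [0, 0, -0.1155]],
    [[-10, 13, 0], [0, 0, -0.1155]],
    [[-10, 13, 0], [0, 0, -0.1155]],
    [[-10, 13, -10], [0, 0, -0.1155]],
    [[-10, 13, -10], [0, 0, -0.1155]],
    [[-10, 13, -10], [0, 0, -0.1155]],
    [[-10, 13, -20], [0, 0, -0.1155]],
    [[-10, 13, -20], [0, 0, -0.1155]],
  ],
)

```text
time: 2.83
eef_pos: [0.4164, 0.2075, 0.1614]
tcp_rot: [0.545, 0.838, 0.001, 0.001]
contact_force: [0.2, -0.1, 0.2]
opening: 0.999
finger_force: 0.0
```

>>> step_arm(
  increments=[
    [[-10, 13, -20], [0, 0, -0.1155]],
    [[-10, 13, -20], [0, 0, -0.1155]],
    [[0, 0, 0], [0, 0, 0]],
    [[0, 0, 0], [0, 0, 0]],
  ],
)

```text
time: 3.17
eef_pos: [0.3954, 0.2322, 0.1203]
tcp_rot: [0.635, 0.773, -0.001, -0.001]
contact_force: [-0.1, -1.1, 0.2]
opening: 1.0
finger_force: 0.0
```

```bash
cat >> h.py <<'E'
from scipy.spatial.transform import Rotation as Rn
def st(*tgt):
    s=readout.get_state();R=Rn.from_quat(s['tcp_rot']).as_matrix()
    a=np.degrees(np.arctan2(R[1,1],R[0,1]));p=s['eef_pos']*1e3
    print('tcp',p.round(1),'yaw',a.round(1),'tilt xy',R[:2,2].round(4),'open',round(float(s['opening']),3),'F',s['contact_force'].round(1),'ff',round(float(s['finger_force']),1),'t',round(float(s['time']),1))
    if tgt: print('delta',(np.array(tgt[:2])-p[:2]).round(1),'rot',np.radians(tgt[2]-a).round(4))
E
python3 - <<'E'
from h import *
import pickle
st(397.4,229.8,10.7)
s,im=pickle.load(open('w2.pkl','rb'))
for z in(0,.05,.09):print('disp',(cast('wrist',[[179,246],[200,247],[195,346]],z,s)*1e3).round(0).tolist())
print('glue',(cast('wrist',[[114,233]],.092,s)*1e3).round(0))
s1,_=pickle.load(open('w1.pkl','rb'))
N=np.array([[452,262],[648,246],[645,373],[460,387]])/1.5625
P=cast('wrist',N,.012,s1)*1e3;print('note',P.round(1).tolist(),P.mean(0).round(1))
print('cup',(cast('side',[[127,115],[142,133],[155,120]],0)*1e3).round(0).tolist(),(cast('wrist',[[745/1.5625,310/1.5625]],.09,s1)*1e3).round(0))
E
```

```text
tcp [395.4 232.2 120.3] yaw 11.2 tilt xy [-0.0029 -0.0009] open 1.0 F [-0.1 -1.1  0.2] ff 0.0 t 3.2
delta [ 2.  -2.4] rot -0.0092
disp [[585.0, -20.0, 0.0], [593.0, 6.0, 0.0], [745.0, -46.0, 0.0]]
disp [[564.0, -1.0, 50.0], [570.0, 21.0, 50.0], [702.0, -24.0, 50.0]]
disp [[546.0, 14.0, 90.0], [552.0, 34.0, 90.0], [667.0, -6.0, 90.0]]
glue [[518. -43.  92.]]
note [[434.3, 300.7, 12.0], [454.8, 443.1, 12.0], [557.4, 432.9, 12.0], [535.1, 287.0, 12.0]] [495.4 365.9  12. ]
cup [[544.0, 613.0, -0.0], [505.0, 539.0, -0.0], [559.0, 531.0, 0.0]] [[483. 465.  90.]]
```

The medium pose is nearly set. The tape dispenser is close to the rack, so I'm checking its height in the fixed views.

Run:
```python
import cv2,numpy as np
a=cv2.imread('pics/scene0.png')[140:215,225:325];b=cv2.imread('pics/side0.png')[125:245,285:385]
o=np.zeros((600,800,3),np.uint8);o[:300,:400]=cv2.resize(a,(400,300),interpolation=3);o[:480,400:]=cv2.resize(b,(400,480),interpolation=3);cv2.imwrite('pics/z.png',o)
```

```text
(no output)
```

View pics/z.png

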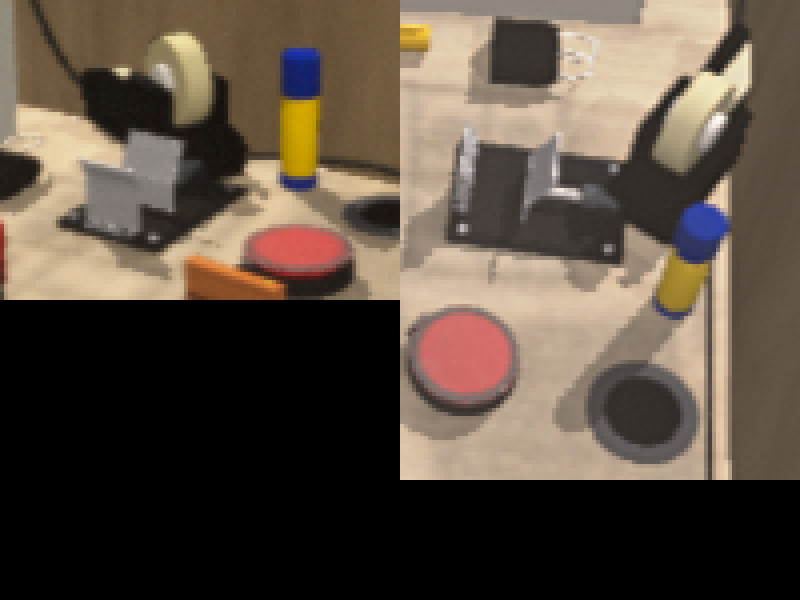

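The dispenser's near end is low and lies beyond the rack base end (side crop (615,185)). The gripper body will clear it. I'm grasping the medium stamp.

>>> step_arm(
  increments=[
    [[2, -2.4, -15], [0, 0, -0.009]],
    [[0, 0, -20], [0, 0, 0]],
    [[0, 0, -20], [0, 0, 0]],
    [[0, 0, -20], [0, 0, 0]],
    [[0, 0, -15], [0, 0, 0]],
    [[0, 0, -12], [0, 0, 0]],
    [[0, 0, -8], [0, 0, 0]],
    [[0, 0, 0], [0, 0, 0]],
  ],
)

```text
time: 3.83
eef_pos: [0.3997, 0.2284, 0.011]
tcp_rot: [0.64, 0.768, -0.0, -0.0]
contact_force: [-0.0, -0.3, -0.0]
opening: 0.997
finger_force: 0.0
```

```bash
python3 -c "
from h import *
st(397.4,229.8,10.7);im=snap('wrist','w3')"
```

```text
tcp [399.7 228.4  11. ] yaw 10.4 tilt xy [-0.0009 -0.0003] open 0.997 F [-0.  -0.3 -0. ] ff 0.0 t 3.8
delta [-2.3  1.4] rot 0.0051
```

View pics/w3.png

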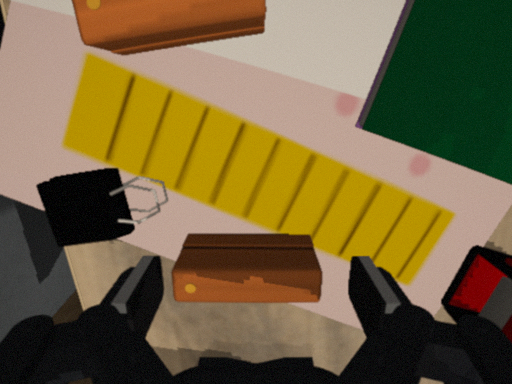

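The bar (247,285) lies between the fingers and is parallel to them. I'm correcting and closing.

>>> step_arm(
  increments=[
    [[-2.3, 1.4, -2], [0, 0, 0.005]],
    [[0, 0, 0], [0, 0, 0]],
    [[0, 0, 0], [0, 0, 0]],
  ],
)

```text
time: 4.13
eef_pos: [0.398, 0.23, 0.0102]
tcp_rot: [0.639, 0.77, 0.001, 0.0]
contact_force: [-0.8, -0.5, 0.6]
opening: 1.0
finger_force: 0.0
```

>>> step_arm(
  increments=[
    [[0, 0, 0], [0, 0, 0]],
    [[0, 0, 0], [0, 0, 0]],
    [[0, 0, 0], [0, 0, 0]],
    [[0, 0, 0], [0, 0, 0]],
    [[0, 0, 0], [0, 0, 0]],
    [[0, 0, 0], [0, 0, 0]],
    [[0, 0, 0], [0, 0, 0]],
    [[0, 0, 0], [0, 0, 0]],
  ],
  fingers=-1,
  grip_force=30,
)

```text
time: 4.8
eef_pos: [0.398, 0.2299, 0.01]
tcp_rot: [0.639, 0.769, 0.0, 0.0]
contact_force: [-1.3, -0.4, 6.2]
opening: 0.72
finger_force: 33.6
```

>>> step_arm(
  increments=[
    [[0, 0, 15], [0, 0, 0]],
    [[0, 0, 20], [0, 0, 0]],
    [[0, 0, 20], [0, 0, 0]],
    [[0, 0, 15], [0, 0, 0]],
    [[0, 0, 0], [0, 0, 0]],
    [[0, 0, 0], [0, 0, 0]],
  ],
)

```text
time: 5.3
eef_pos: [0.3977, 0.2298, 0.0795]
tcp_rot: [0.639, 0.769, 0.001, 0.0]
contact_force: [-0.7, -0.3, -0.8]
opening: 0.718
finger_force: 33.0
```

```bash
python3 -c "
from h import *
st(552.9,82,13.2);im=snap('wrist','w4')"
```

```text
tcp [397.7 229.8  79.5] yaw 10.6 tilt xy [0.0014 0.0004] open 0.718 F [-0.7 -0.3 -0.8] ff 33.0 t 5.3
delta [ 155.2 -147.8] rot 0.0454
```

View pics/w4.png

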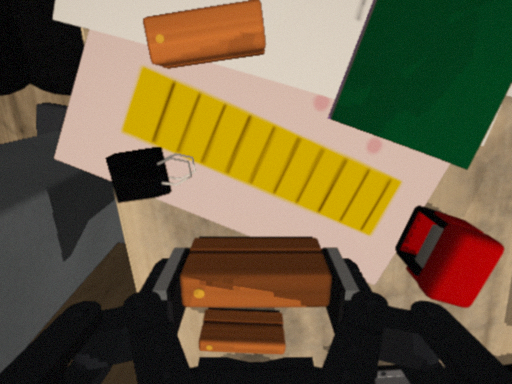

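The medium stamp is held squarely (bar at (256,275) between the pads), so I'm carrying it above the rack.

>>> step_arm(
  increments=[
    [[10, -10, 3], [0, 0, 0.006]],
    [[22, -21, 0], [0, 0, 0.007]],
    [[25, -24, 0], [0, 0, 0.007]],
    [[27, -25, 0], [0, 0, 0.007]],
    [[27, -25, 0], [0, 0, 0.007]],
    [[22, -21, 0], [0, 0, 0.006]],
    [[14, -14, 0], [0, 0, 0.006]],
    [[8, -8, 0], [0, 0, 0]],
  ],
)

```text
time: 6.02
eef_pos: [0.553, 0.0797, 0.0803]
tcp_rot: [0.622, 0.783, -0.001, -0.001]
contact_force: [-0.2, 1.0, -0.3]
opening: 0.717
finger_force: 33.0
```

>>> step_arm(
  increments=[
    [[0, 0, 0], [0, 0, 0]],
    [[0, 0, 0], [0, 0, 0]],
    [[0, 0, 0], [0, 0, 0]],
  ],
)

```text
time: 6.27
eef_pos: [0.5508, 0.0826, 0.0812]
tcp_rot: [0.621, 0.784, -0.001, -0.001]
contact_force: [-0.0, 0.4, -0.3]
opening: 0.715
finger_force: 33.0
```

```bash
python3 -c "
from h import *
st(552.9,82,13.2);im=snap('wrist','w5')"
```

```text
tcp [550.8  82.6  81.2] yaw 13.3 tilt xy [-0.0028  0.0004] open 0.715 F [-0.   0.4 -0.3] ff 33.0 t 6.3
delta [ 2.1 -0.6] rot -0.0013
```

View pics/w5.png

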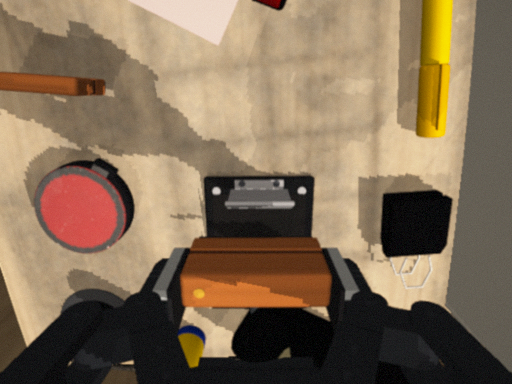

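The rack (base edge (204..313,177), wall top edge at row 208) is parallel to the held bar. I'm checking the rack position from this view.

Run:
```python
from h import *
im=cv2.imread('pics/w5.png');g=cv2.cvtColor(im,cv2.COLOR_BGR2GRAY).astype(int)
print('col240 rows170-238',g[170:238,240].tolist());print('col275',g[170:238,275].tolist());print('row222 cols',g[222,196:322].tolist())
s=readout.get_state();O=np.array([556.1,68.4]);a=np.radians(13.2);M=np.array([[np.cos(a),np.sin(a)],[-np.sin(a),np.cos(a)]])
for n,p,z in(('base z0',[[204.5,177],[313,177]],0),('base z6',[[204.5,177],[313,177]],.006),('row222',[[206,222],[312,222]],.006),('wall',[[225,208],[293,208]],.05)):
    P=cast('wrist',p,z,s)[:,:2]*1e3;print(n,((P-O)@M.T).round(1).tolist())
```

```text
col240 rows170-238 [116, 107, 106, 104, 100, 83, 51, 22, 20, 36, 68, 66, 52, 47, 49, 64, 81, 109, 117, 111, 95, 87, 85, 88, 86, 88, 90, 89, 93, 85, 84, 107, 125, 142, 129, 104, 89, 108, 100, 53, 29, 29, 27, 27, 31, 25, 34, 30, 32, 33, 31, 28, 24, 22, 18, 17, 25, 21, 16, 18, 12, 22, 25, 17, 24, 19, 23, 32]
col275 [150, 130, 108, 98, 101, 73, 45, 15, 25, 57, 89, 83, 63, 57, 44, 56, 79, 112, 126, 122, 93, 90, 85, 86, 87, 88, 87, 91, 87, 88, 96, 124, 159, 182, 189, 165, 139, 123, 88, 44, 30, 32, 27, 32, 26, 30, 34, 30, 28, 30, 27, 30, 31, 29, 25, 24, 28, 27, 30, 27, 24, 16, 18, 18, 22, 17, 18, 34]
row222 cols [196, 200, 198, 202, 202, 200, 189, 148, 136, 123, 61, 20, 15, 21, 13, 20, 21, 26, 21, 31, 32, 32, 27, 20, 20, 19, 25, 20, 23, 26, 30, 26, 29, 26, 22, 17, 22, 19, 25, 18, 23, 25, 27, 24, 24, 27, 26, 29, 25, 22, 23, 18, 21, 18, 23, 25, 23, 24, 28, 21, 20, 14, 16, 15, 23, 25, 20, 25, 27, 29, 24, 26, 31, 28, 30, 30, 27, 33, 29, 31, 33, 29, 26, 31, 29, 23, 28, 25, 29, 26, 28, 27, 29, 28, 30, 22, 32, 29, 31, 26, 33, 29, 30, 29, 30, 25, 29, 24, 26, 24, 19, 15, 29, 29, 24, 52, 109, 157, 168, 169, 168, 171, 167, 163, 168, 169]
base z0 [[-37.8, 33.6], [39.5, 33.9]]
base z6 [[-36.8, 35.3], [38.5, 35.5]]
row222 [[-37.3, 1.5], [39.7, 1.7]]
wall [[-18.7, 28.8], [20.1, 28.9]]
```

The rack centre is about 1 mm further along +x. I'm lowering a little towards the gate side, then touching the wall.

>>> step_arm(
  increments=[
    [[3.8, -3.3, -6], [0, 0, 0]],
    [[0, 0, -12], [0, 0, 0]],
    [[0, 0, -14], [0, 0, 0]],
    [[0, 0, -12], [0, 0, 0]],
    [[0, 0, -8], [0, 0, 0]],
    [[0, 0, -6], [0, 0, 0]],
    [[0, 0, -3], [0, 0, 0]],
    [[0, 0, 0], [0, 0, 0]],
  ],
)

```text
time: 6.98
eef_pos: [0.5557, 0.0785, 0.0204]
tcp_rot: [0.621, 0.784, -0.0, -0.001]
contact_force: [0.3, -1.0, -0.3]
opening: 0.718
finger_force: 33.0
```

>>> step_arm(
  increments=[
    [[0, 0, -2], [0, 0, 0]],
    [[0, 0, 0], [0, 0, 0]],
    [[0, 0, 0], [0, 0, 0]],
  ],
)

```text
time: 7.23
eef_pos: [0.5567, 0.0784, 0.0199]
tcp_rot: [0.621, 0.784, 0.0, 0.0]
contact_force: [-0.9, 0.3, 0.1]
opening: 0.716
finger_force: 33.0
```

```bash
python3 -c "
from h import *
st(554.6,79.3,13.2)"
```

```text
tcp [556.7  78.4  19.9] yaw 13.2 tilt xy [ 0.0011 -0.    ] open 0.716 F [-0.9  0.3  0.1] ff 33.0 t 7.2
delta [-2.1  0.9] rot -0.0006
```

>>> step_arm(
  increments=[
    [[-1, 0.5, -1.5], [0, 0, 0]],
    [[0, 0, -1.5], [0, 0, 0]],
    [[0, 0, 0], [0, 0, 0]],
    [[0, 0, 0], [0, 0, 0]],
  ],
)

```text
time: 7.57
eef_pos: [0.5551, 0.0789, 0.0163]
tcp_rot: [0.621, 0.784, -0.0, -0.0]
contact_force: [0.1, -0.1, -0.4]
opening: 0.718
finger_force: 33.0
```

>>> step_arm(
  increments=[
    [[0, 0, -1], [0, 0, 0]],
    [[0, 0, 0], [0, 0, 0]],
    [[0, 0, 0], [0, 0, 0]],
  ],
)

```text
time: 7.82
eef_pos: [0.5554, 0.0789, 0.016]
tcp_rot: [0.621, 0.784, -0.0, -0.0]
contact_force: [-3.3, -0.5, 4.6]
opening: 0.718
finger_force: 33.6
```

>>> step_arm(
  increments=[
    [[-0.3, 1.2, 0], [0, 0, 0]],
    [[-0.3, 1.2, 0], [0, 0, 0]],
    [[-0.3, 1.2, 0], [0, 0, 0]],
    [[0, 0, 0], [0, 0, 0]],
  ],
)

```text
time: 8.15
eef_pos: [0.5553, 0.0824, 0.016]
tcp_rot: [0.621, 0.784, 0.001, 0.001]
contact_force: [-0.6, -1.7, 5.0]
opening: 0.722
finger_force: 33.6
```

```bash
python3 -c "
from h import *
st(554.6,79.3,13.2)"
```

```text
tcp [555.3  82.4  16. ] yaw 13.3 tilt xy [ 0.0023 -0.0005] open 0.722 F [-0.6 -1.7  5. ] ff 33.6 t 8.2
delta [-0.7 -3.1] rot -0.001
```

>>> step_arm(
  increments=[
    [[-0.2, 1, 0.3], [0, 0, 0]],
    [[-0.2, 1, 0], [0, 0, 0]],
    [[0, 0, 0], [0, 0, 0]],
    [[0, 0, 0], [0, 0, 0]],
  ],
)

```text
time: 8.48
eef_pos: [0.5546, 0.0846, 0.016]
tcp_rot: [0.621, 0.784, 0.001, 0.001]
contact_force: [0.9, -1.0, 5.4]
opening: 0.72
finger_force: 33.6
```

>>> step_arm(
  increments=[
    [[-0.2, 1, 0], [0, 0, 0]],
    [[0, 0, 0], [0, 0, 0]],
    [[0, 0, 0], [0, 0, 0]],
  ],
)

```text
time: 8.73
eef_pos: [0.5545, 0.085, 0.016]
tcp_rot: [0.621, 0.784, 0.0, 0.001]
contact_force: [1.6, -4.9, 4.6]
opening: 0.718
finger_force: 33.6
```

>>> step_arm(
  increments=[
    [[-0.2, 1, 0], [0, 0, 0]],
    [[0, 0, 0], [0, 0, 0]],
    [[0, 0, 0], [0, 0, 0]],
  ],
)

```text
time: 8.98
eef_pos: [0.5545, 0.085, 0.016]
tcp_rot: [0.62, 0.784, -0.0, 0.002]
contact_force: [2.7, -7.0, 4.1]
opening: 0.717
finger_force: 33.5
```

```bash
python3 -c "
from h import *
st(552.2,85,13.2)"
```

```text
tcp [554.5  85.   16. ] yaw 13.3 tilt xy [ 0.0021 -0.0029] open 0.717 F [ 2.7 -7.   4.1] ff 33.5 t 9.0
delta [-2.3  0. ] rot -0.0021
```

Wall contact is at −7 N. I'm relieving the pressure, trimming x, releasing and lifting.

>>> step_arm(
  increments=[
    [[-0.6, -1.5, 0], [0, 0, 0]],
    [[0, 0, 0], [0, 0, 0]],
    [[0, 0, 0], [0, 0, 0]],
  ],
)

```text
time: 9.23
eef_pos: [0.5541, 0.0849, 0.016]
tcp_rot: [0.621, 0.784, 0.001, 0.001]
contact_force: [4.3, -2.5, 3.1]
opening: 0.721
finger_force: 33.4
```

>>> step_arm(
  increments=[
    [[0, 0, 0], [0, 0, 0]],
    [[0, 0, 0], [0, 0, 0]],
    [[0, 0, 0], [0, 0, 0]],
    [[0, 0, 0], [0, 0, 0]],
    [[0, 0, 0], [0, 0, 0]],
    [[0, 0, 0], [0, 0, 0]],
  ],
  fingers=1,
)

```text
time: 9.73
eef_pos: [0.5523, 0.0853, 0.0152]
tcp_rot: [0.621, 0.784, -0.0, -0.001]
contact_force: [0.1, 0.4, -0.8]
opening: 1.002
finger_force: 0.0
```

>>> step_arm(
  increments=[
    [[0, 0, 10], [0, 0, 0]],
    [[0, 0, 15], [0, 0, 0]],
    [[0, 0, 20], [0, 0, 0]],
    [[0, 0, 25], [0, 0, 0]],
    [[0, 0, 20], [0, 0, 0]],
    [[0, 0, 0], [0, 0, 0]],
    [[0, 0, 0], [0, 0, 0]],
  ],
)

```text
time: 10.32
eef_pos: [0.5542, 0.085, 0.1078]
tcp_rot: [0.621, 0.784, 0.001, 0.002]
contact_force: [0.5, 0.7, 0.1]
opening: 0.999
finger_force: 0.0
```

```bash
python3 -c "
from h import *
st(353.2,330.5,18.5);im=snap('wrist','w6')"
```

```text
tcp [554.2  85.  107.8] yaw 13.2 tilt xy [ 0.0041 -0.    ] open 0.999 F [0.5 0.7 0.1] ff 0.0 t 10.3
delta [-201.   245.5] rot 0.0919
```

View pics/w6.png

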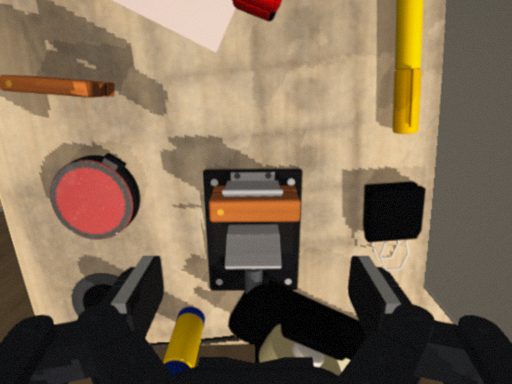

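The medium stamp stands against the wall at (255,205), with the gate clear below it. Now the wide stamp.

>>> step_arm(
  increments=[
    [[-12, 14, 0], [0, 0, 0.012]],
    [[-22, 27, 0], [0, 0, 0.012]],
    [[-24, 29, 0], [0, 0, 0.012]],
    [[-24, 29, 0], [0, 0, 0.012]],
    [[-24, 29, 0], [0, 0, 0.012]],
    [[-24, 29, 0], [0, 0, 0.012]],
    [[-24, 29, 0], [0, 0, 0.012]],
    [[-24, 29, 0], [0, 0, 0.008]],
  ],
)

```text
time: 11.03
eef_pos: [0.3724, 0.3005, 0.104]
tcp_rot: [0.584, 0.812, -0.001, -0.001]
contact_force: [1.9, -0.0, -0.7]
opening: 1.004
finger_force: 0.0
```

>>> step_arm(
  increments=[
    [[-15, 20, -10], [0, 0, 0]],
    [[-8, 10.5, -15], [0, 0, 0]],
    [[0, 0, -10], [0, 0, 0]],
    [[0, 0, 0], [0, 0, 0]],
    [[0, 0, 0], [0, 0, 0]],
  ],
)

```text
time: 11.45
eef_pos: [0.3512, 0.3294, 0.0691]
tcp_rot: [0.584, 0.812, -0.002, -0.001]
contact_force: [0.1, -0.9, 0.5]
opening: 1.002
finger_force: 0.0
```

```bash
python3 -c "
from h import *
st(353.2,330.5,18.5)"
```

```text
tcp [351.2 329.4  69.1] yaw 18.5 tilt xy [-0.003  -0.0022] open 1.002 F [ 0.1 -0.9  0.5] ff 0.0 t 11.4
delta [2.  1.1] rot 0.0002
```

>>> step_arm(
  increments=[
    [[1, 0.5, -15], [0, 0, 0]],
    [[0, 0, -15], [0, 0, 0]],
    [[0, 0, -15], [0, 0, 0]],
    [[0, 0, -9], [0, 0, 0]],
    [[0, 0, -5], [0, 0, 0]],
    [[0, 0, 0], [0, 0, 0]],
    [[0, 0, 0], [0, 0, 0]],
  ],
)

```text
time: 12.03
eef_pos: [0.3536, 0.3309, 0.012]
tcp_rot: [0.585, 0.811, 0.0, 0.0]
contact_force: [-0.6, 0.5, 0.9]
opening: 1.003
finger_force: 0.0
```

```bash
python3 -c "
from h import *
st(353.2,330.5,18.5)"
```

```text
tcp [353.6 330.9  12. ] yaw 18.5 tilt xy [0.0004 0.0002] open 1.003 F [-0.6  0.5  0.9] ff 0.0 t 12.0
delta [-0.4 -0.4] rot 0.0007
```

Good; closing and lifting.

>>> step_arm(
  increments=[
    [[0, 0, -2], [0, 0, 0]],
    [[0, 0, 0], [0, 0, 0]],
    [[0, 0, 0], [0, 0, 0]],
    [[0, 0, 0], [0, 0, 0]],
    [[0, 0, 0], [0, 0, 0]],
    [[0, 0, 0], [0, 0, 0]],
    [[0, 0, 0], [0, 0, 0]],
    [[0, 0, 0], [0, 0, 0]],
  ],
  fingers=-1,
  grip_force=30,
)

```text
time: 12.7
eef_pos: [0.3536, 0.3314, 0.0104]
tcp_rot: [0.584, 0.812, 0.001, 0.0]
contact_force: [0.4, -0.9, 6.3]
opening: 0.715
finger_force: 34.4
```

>>> step_arm(
  increments=[
    [[0, 0, 15], [0, 0, 0]],
    [[0, 0, 20], [0, 0, 0]],
    [[0, 0, 25], [0, 0, 0]],
    [[0, 0, 18], [0, 0, 0]],
    [[0, 0, 0], [0, 0, 0]],
    [[0, 0, 0], [0, 0, 0]],
  ],
)

```text
time: 13.2
eef_pos: [0.3531, 0.3312, 0.0879]
tcp_rot: [0.584, 0.812, 0.001, 0.0]
contact_force: [-1.2, -0.3, -0.4]
opening: 0.719
finger_force: 33.8
```

```bash
python3 -c "
from h import *
st(558.6,62.9,13.2)"
```

```text
tcp [353.1 331.2  87.9] yaw 18.5 tilt xy [0.0013 0.0008] open 0.719 F [-1.2 -0.3 -0.4] ff 33.8 t 13.2
delta [ 205.5 -268.3] rot -0.0927
```

>>> step_arm(
  increments=[
    [[10, -13, 0], [0, 0, -0.012]],
    [[18, -24, 0], [0, 0, -0.012]],
    [[22, -29, 0], [0, 0, -0.012]],
    [[24, -31, 0], [0, 0, -0.012]],
    [[24, -31, 0], [0, 0, -0.012]],
    [[24, -31, 0], [0, 0, -0.012]],
    [[24, -31, 0], [0, 0, -0.012]],
    [[24, -31, 0], [0, 0, -0.009]],
  ],
)

```text
time: 13.87
eef_pos: [0.5221, 0.1082, 0.085]
tcp_rot: [0.622, 0.783, -0.001, -0.002]
contact_force: [1.1, 0.5, 0.2]
opening: 0.719
finger_force: 33.7
```

>>> step_arm(
  increments=[
    [[18, -24, 0], [0, 0, 0]],
    [[12, -15, 0], [0, 0, 0]],
    [[5.5, -8.3, 0], [0, 0, 0]],
    [[0, 0, 0], [0, 0, 0]],
    [[0, 0, 0], [0, 0, 0]],
    [[0, 0, 0], [0, 0, 0]],
  ],
)

```text
time: 14.37
eef_pos: [0.5568, 0.0638, 0.0864]
tcp_rot: [0.621, 0.784, -0.001, -0.001]
contact_force: [-0.0, 0.3, -0.5]
opening: 0.721
finger_force: 33.7
```

```bash
python3 -c "
from h import *
st(558.6,62.9,13.2)"
```

```text
tcp [556.8  63.8  86.4] yaw 13.2 tilt xy [-0.0028  0.0005] open 0.721 F [-0.   0.3 -0.5] ff 33.7 t 14.4
delta [ 1.8 -0.9] rot -0.0006
```

>>> step_arm(
  increments=[
    [[0, 0, -10], [0, 0, 0]],
    [[0, 0, -10], [0, 0, 0]],
    [[0, 0, -6], [0, 0, 0]],
    [[0, 0, -5], [0, 0, 0]],
    [[0, 0, 0], [0, 0, 0]],
    [[0, 0, 0], [0, 0, 0]],
  ],
)

```text
time: 14.87
eef_pos: [0.558, 0.0629, 0.056]
tcp_rot: [0.621, 0.784, -0.0, -0.001]
contact_force: [-0.5, -1.4, -1.4]
opening: 0.724
finger_force: 33.7
```

```bash
python3 -c "
from h import *
st(558.6,62.9,13.2)"
```

```text
tcp [558.   62.9  56. ] yaw 13.2 tilt xy [-0.0012  0.0001] open 0.724 F [-0.5 -1.4 -1.4] ff 33.7 t 14.9
delta [ 0.6 -0. ] rot 0.0001
```

>>> step_arm(
  increments=[
    [[0, 0, -4], [0, 0, 0]],
    [[0, 0, -4], [0, 0, 0]],
    [[0, 0, -4], [0, 0, 0]],
    [[0, 0, -4], [0, 0, 0]],
    [[0, 0, 0], [0, 0, 0]],
    [[0, 0, 0], [0, 0, 0]],
  ],
)

```text
time: 15.37
eef_pos: [0.5585, 0.063, 0.0404]
tcp_rot: [0.621, 0.784, 0.0, -0.0]
contact_force: [0.0, 2.0, -0.3]
opening: 0.723
finger_force: 33.9
```

>>> step_arm(
  increments=[
    [[0, 0, -4], [0, 0, 0]],
    [[0, 0, -4], [0, 0, 0]],
    [[0, 0, -4], [0, 0, 0]],
    [[0, 0, -4], [0, 0, 0]],
    [[0, 0, 0], [0, 0, 0]],
    [[0, 0, 0], [0, 0, 0]],
  ],
)

```text
time: 15.87
eef_pos: [0.5572, 0.0629, 0.0232]
tcp_rot: [0.621, 0.784, -0.001, -0.001]
contact_force: [-0.0, 2.4, -2.3]
opening: 0.722
finger_force: 34.0
```

```bash
python3 -c "
from h import *
st(558.6,62.9,13.2)"
```

```text
tcp [557.2  62.9  23.2] yaw 13.2 tilt xy [-0.0029  0.0003] open 0.722 F [-0.   2.4 -2.3] ff 34.0 t 15.9
delta [1.4 0. ] rot 0.0003
```

>>> step_arm(
  increments=[
    [[0, 0, -3], [0, 0, 0]],
    [[0, 0, -2.5], [0, 0, 0]],
    [[0, 0, -1], [0, 0, 0]],
    [[0, 0, 0], [0, 0, 0]],
    [[0, 0, 0], [0, 0, 0]],
  ],
)

```text
time: 16.28
eef_pos: [0.5581, 0.0627, 0.0177]
tcp_rot: [0.621, 0.784, -0.0, -0.0]
contact_force: [-0.1, 2.6, -2.4]
opening: 0.715
finger_force: 33.9
```

>>> step_arm(
  increments=[
    [[0, 0, -1], [0, 0, 0]],
    [[0, 0, 0], [0, 0, 0]],
    [[0, 0, 0], [0, 0, 0]],
  ],
)

```text
time: 16.53
eef_pos: [0.5583, 0.0627, 0.017]
tcp_rot: [0.621, 0.784, -0.0, -0.0]
contact_force: [-0.8, 1.9, -0.7]
opening: 0.72
finger_force: 34.1
```

>>> step_arm(
  increments=[
    [[0, 0, -1], [0, 0, 0]],
    [[-0.2, 1, 0], [0, 0, 0]],
    [[-0.2, 1, 0], [0, 0, 0]],
    [[0, 0, 0], [0, 0, 0]],
    [[0, 0, 0], [0, 0, 0]],
  ],
)

```text
time: 16.95
eef_pos: [0.5582, 0.0645, 0.0164]
tcp_rot: [0.621, 0.784, -0.0, 0.0]
contact_force: [-2.5, 0.7, 3.5]
opening: 0.719
finger_force: 34.4
```

>>> step_arm(
  increments=[
    [[0, 0, 0], [0, 0, 0]],
    [[0, 0, 0], [0, 0, 0]],
    [[0, 0, 0], [0, 0, 0]],
    [[0, 0, 0], [0, 0, 0]],
    [[0, 0, 0], [0, 0, 0]],
    [[0, 0, 0], [0, 0, 0]],
  ],
  fingers=1,
)

```text
time: 17.45
eef_pos: [0.5581, 0.0647, 0.0161]
tcp_rot: [0.621, 0.784, 0.0, 0.0]
contact_force: [-0.0, -0.1, 0.6]
opening: 0.999
finger_force: 0.0
```

>>> step_arm(
  increments=[
    [[0, 0, 10], [0, 0, 0]],
    [[0, 0, 15], [0, 0, 0]],
    [[0, 0, 20], [0, 0, 0]],
    [[0, 0, 25], [0, 0, 0]],
    [[0, 0, 20], [0, 0, 0]],
    [[0, 0, 0], [0, 0, 0]],
    [[0, 0, 0], [0, 0, 0]],
  ],
)

```text
time: 18.03
eef_pos: [0.5593, 0.0647, 0.1083]
tcp_rot: [0.621, 0.784, 0.001, 0.002]
contact_force: [-1.1, -0.0, 0.1]
opening: 1.0
finger_force: 0.0
```

Run:
```python
from h import *
st(407.5,135.3,8)
s=readout.get_state();im=snap('wrist','w7');hsv=cv2.cvtColor(im,cv2.COLOR_RGB2HSV).astype(int)
m=((hsv[...,0]>5)&(hsv[...,0]<17)&(hsv[...,1]>150)).astype(np.uint8)
O=np.array([556.1,68.4]);a=np.radians(13.2);M=np.array([[np.cos(a),np.sin(a)],[-np.sin(a),np.cos(a)]])
n,lab,stt,_=cv2.connectedComponentsWithStats(m)
for i in range(1,n):
    if stt[i,4]<200: continue
    x,y,w,h,A=stt[i];print(x,y,w,h,A)
    P=cast('wrist',[[x,y],[x+w,y+h],[x,y+h]],.046,s)[:,:2]*1e3;print(((P-O)@M.T).round(1).tolist())
print(hsv[165:300:3,255,2].tolist())
```

```text
tcp [559.3  64.7 108.3] yaw 13.2 tilt xy [ 0.0042 -0.0003] open 1.0 F [-1.1 -0.   0.1] ff 0.0 t 18.0
delta [-151.8   70.6] rot -0.0905
0 41 110 25 1806
[[-150.3, 104.3], [-83.8, 88.0], [-153.2, 90.0]]
206 158 95 69 5550
[[-28.6, 31.8], [34.3, -16.3], [-30.9, -16.2]]
[129, 102, 197, 223, 215, 210, 213, 213, 211, 154, 201, 220, 223, 227, 230, 228, 236, 233, 227, 212, 158, 117, 115, 120, 123, 126, 119, 164, 154, 102, 95, 89, 52, 9, 5, 9, 0, 12, 1, 6, 9, 4, 12, 10, 14]
```

Both stand in the rack as one block (y' −16 to the wall). Now the thin stamp.

>>> step_arm(
  increments=[
    [[-12, 5.6, 0], [0, 0, -0.013]],
    [[-22, 10.5, 0], [0, 0, -0.013]],
    [[-25, 11.7, 0], [0, 0, -0.013]],
    [[-25, 11.7, 0], [0, 0, -0.013]],
    [[-25, 11.7, 0], [0, 0, -0.013]],
    [[-22, 10.5, -5], [0, 0, -0.013]],
    [[-13, 6, -10], [0, 0, -0.0125]],
    [[-6.5, 2.9, -10], [0, 0, 0]],
  ],
)

```text
time: 18.75
eef_pos: [0.4046, 0.1359, 0.0792]
tcp_rot: [0.656, 0.755, -0.001, -0.001]
contact_force: [-0.0, -0.3, -0.9]
opening: 0.996
finger_force: 0.0
```

>>> step_arm(
  increments=[
    [[0, 0, -10], [0, 0, 0]],
    [[0, 0, 0], [0, 0, 0]],
    [[0, 0, 0], [0, 0, 0]],
  ],
)

```text
time: 19.0
eef_pos: [0.4076, 0.1349, 0.0701]
tcp_rot: [0.656, 0.755, -0.001, -0.001]
contact_force: [0.5, -1.4, 0.1]
opening: 1.004
finger_force: 0.0
```

Run:
```python
from h import *
st(407.5,135.3,8);print(readout.get_state()['qpos'].round(2))
```

```text
tcp [407.6 134.9  70.1] yaw 8.0 tilt xy [-0.002  -0.0003] open 1.004 F [ 0.5 -1.4  0.1] ff 0.0 t 19.0
delta [-0.1  0.4] rot 0.0004
[ 0.08 -0.06  2.28 -0.    0.92 -0.06]
```

>>> step_arm(
  increments=[
    [[0, 0.3, -15], [0, 0, 0]],
    [[0, 0, -15], [0, 0, 0]],
    [[0, 0, -15], [0, 0, 0]],
    [[0, 0, -9], [0, 0, 0]],
    [[0, 0, -5], [0, 0, 0]],
    [[0, 0, 0], [0, 0, 0]],
    [[0, 0, 0], [0, 0, 0]],
  ],
)

```text
time: 19.58
eef_pos: [0.4082, 0.1355, 0.0124]
tcp_rot: [0.656, 0.755, 0.0, 0.0]
contact_force: [0.4, 0.5, -0.3]
opening: 1.001
finger_force: 0.0
```

Run:
```python
from h import *
st(407.5,135.3,8);print(readout.get_state()['qpos'].round(2))
s=readout.get_state();im=snap('wrist','w8');hsv=cv2.cvtColor(im,cv2.COLOR_RGB2HSV).astype(int)
m=((hsv[...,0]>5)&(hsv[...,0]<17)&(hsv[...,1]>150)).astype(np.uint8)
n,lab,stt,_=cv2.connectedComponentsWithStats(m)
for i in range(1,n):
    if stt[i,4]>300: print(stt[i])
```

```text
tcp [408.2 135.5  12.4] yaw 8.0 tilt xy [0.0004 0.    ] open 1.001 F [ 0.4  0.5 -0.3] ff 0.0 t 19.6
delta [-0.7 -0.2] rot 0.0004
[ 0.08  0.07  2.29 -0.    0.78 -0.06]
[ 176  241  147   58 7625]
```

>>> step_arm(
  increments=[
    [[-0.5, 0, -2.4], [0, 0, 0]],
    [[0, 0, 0], [0, 0, 0]],
    [[0, 0, 0], [0, 0, 0]],
    [[0, 0, 0], [0, 0, 0]],
    [[0, 0, 0], [0, 0, 0]],
    [[0, 0, 0], [0, 0, 0]],
    [[0, 0, 0], [0, 0, 0]],
    [[0, 0, 0], [0, 0, 0]],
  ],
  fingers=-1,
  grip_force=30,
)

```text
time: 20.3
eef_pos: [0.4076, 0.1357, 0.0103]
tcp_rot: [0.656, 0.755, 0.0, 0.0]
contact_force: [-1.2, -0.8, 6.1]
opening: 0.716
finger_force: 33.2
```

>>> step_arm(
  increments=[
    [[0, 0, 15], [0, 0, 0]],
    [[0, 0, 20], [0, 0, 0]],
    [[0, 0, 25], [0, 0, 0]],
    [[0, 0, 18], [0, 0, 0]],
    [[0, 0, 0], [0, 0, 0]],
    [[0, 0, 0], [0, 0, 0]],
  ],
)

```text
time: 20.8
eef_pos: [0.4074, 0.1357, 0.088]
tcp_rot: [0.656, 0.755, 0.001, 0.001]
contact_force: [-0.8, -0.8, -0.0]
opening: 0.719
finger_force: 32.9
```

```bash
python3 -c "
from h import *
st(562.2,47.3,13.2);snap('wrist','w9')"
```

```text
tcp [407.4 135.7  88. ] yaw 8.0 tilt xy [0.0019 0.0002] open 0.719 F [-0.8 -0.8 -0. ] ff 32.9 t 20.8
delta [154.8 -88.4] rot 0.0908
```

View pics/w9.png

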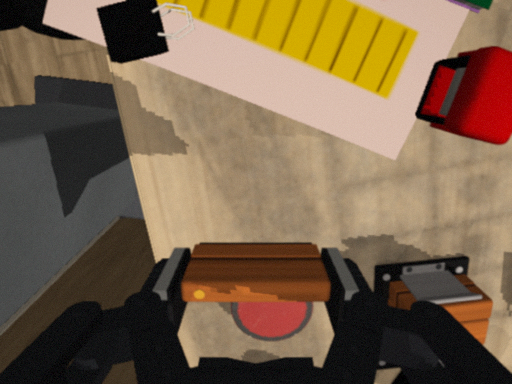

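The thin stamp is held squarely ((256,270)), so I'm carrying it over the gate-side slot.

>>> step_arm(
  increments=[
    [[10, -6, 0], [0, 0, 0.013]],
    [[20, -11, 0], [0, 0, 0.013]],
    [[24, -14, 0], [0, 0, 0.013]],
    [[25, -14.5, 0], [0, 0, 0.013]],
    [[25, -14.5, 0], [0, 0, 0.013]],
    [[24, -14, 0], [0, 0, 0.013]],
    [[17, -9.5, 0], [0, 0, 0.0128]],
    [[10, -5.7, 0], [0, 0, 0]],
  ],
)

```text
time: 21.52
eef_pos: [0.5625, 0.0452, 0.0853]
tcp_rot: [0.622, 0.783, -0.001, -0.001]
contact_force: [-0.5, 0.3, 0.3]
opening: 0.718
finger_force: 32.9
```

>>> step_arm(
  increments=[
    [[0, 0, -8], [0, 0, 0]],
    [[0, 0, -8], [0, 0, 0]],
    [[0, 0, -6], [0, 0, 0]],
    [[0, 0, -4], [0, 0, 0]],
    [[0, 0, 0], [0, 0, 0]],
    [[0, 0, 0], [0, 0, 0]],
  ],
)

```text
time: 22.02
eef_pos: [0.561, 0.047, 0.0611]
tcp_rot: [0.621, 0.784, -0.0, -0.001]
contact_force: [0.7, -0.6, -0.3]
opening: 0.716
finger_force: 32.9
```

Run:
```python
from h import *
st(562.4,46.5,13.2)
s=readout.get_state();im=snap('wrist','w10');v=cv2.cvtColor(im,cv2.COLOR_RGB2HSV)[...,2]
print(v[150:320:3,256].tolist())
O=np.array([556.1,68.4]);a=np.radians(13.2);M=np.array([[np.cos(a),np.sin(a)],[-np.sin(a),np.cos(a)]])
for r in range(180,260,10):print(r,((cast('wrist',[[256,r]],.046,s)[0,:2]*1e3-O)@M.T).round(1))
```

```text
tcp [561.   47.   61.1] yaw 13.2 tilt xy [-0.0014  0.0002] open 0.716 F [ 0.7 -0.6 -0.3] ff 32.9 t 22.0
delta [ 1.4 -0.5] rot -0.0007
[156, 90, 106, 177, 210, 207, 203, 200, 192, 202, 201, 136, 103, 134, 133, 134, 140, 138, 143, 144, 139, 143, 151, 146, 143, 132, 116, 117, 118, 118, 118, 50, 119, 111, 118, 137, 58, 87, 107, 107, 105, 109, 99, 112, 138, 176, 230, 230, 222, 210, 214, 21, 4, 12, 5, 4, 4]
180 [ 0.7 12.8]
190 [0.7 7.5]
200 [0.7 2.1]
210 [ 0.8 -3.3]
220 [ 0.8 -8.9]
230 [  0.8 -14.7]
240 [  0.8 -20.5]
250 [  0.8 -26.5]
```

>>> step_arm(
  increments=[
    [[0, 0, -3], [0, 0, 0]],
    [[0, 0, -3], [0, 0, 0]],
    [[0, 0, -3], [0, 0, 0]],
    [[0, 0, 0], [0, 0, 0]],
    [[0, 0, 0], [0, 0, 0]],
  ],
)

```text
time: 22.48
eef_pos: [0.5624, 0.0469, 0.0529]
tcp_rot: [0.621, 0.784, 0.001, 0.0]
contact_force: [0.9, 2.9, 0.9]
opening: 0.716
finger_force: 33.1
```

>>> step_arm(
  increments=[
    [[0, 0, -3], [0, 0, 0]],
    [[0, 0, -3], [0, 0, 0]],
    [[0, 0, 0], [0, 0, 0]],
    [[0, 0, 0], [0, 0, 0]],
  ],
)

```text
time: 22.82
eef_pos: [0.5624, 0.0466, 0.0467]
tcp_rot: [0.621, 0.784, 0.0, 0.0]
contact_force: [1.5, 3.0, 2.0]
opening: 0.716
finger_force: 33.2
```

Run:
```python
from h import *
st(562.4,46.5,13.2)
```

```text
tcp [562.4  46.6  46.7] yaw 13.2 tilt xy [0.0011 0.0004] open 0.716 F [1.5 3.  2. ] ff 33.2 t 22.8
delta [-0.  -0.1] rot 0.0003
```

>>> step_arm(
  increments=[
    [[0, 0, -4], [0, 0, 0]],
    [[0, 0, -4], [0, 0, 0]],
    [[0, 0, -4], [0, 0, 0]],
    [[0, 0, -4], [0, 0, 0]],
    [[0, 0, 0], [0, 0, 0]],
    [[0, 0, 0], [0, 0, 0]],
  ],
)

```text
time: 23.32
eef_pos: [0.5624, 0.0465, 0.0307]
tcp_rot: [0.621, 0.784, 0.0, 0.0]
contact_force: [1.6, 3.0, 2.8]
opening: 0.715
finger_force: 34.6
```

>>> step_arm(
  increments=[
    [[0, 0, -4], [0, 0, 0]],
    [[0, 0, -4], [0, 0, 0]],
    [[0, 0, -3], [0, 0, 0]],
    [[0, 0, 0], [0, 0, 0]],
    [[0, 0, 0], [0, 0, 0]],
  ],
)

```text
time: 23.73
eef_pos: [0.5625, 0.0463, 0.0203]
tcp_rot: [0.621, 0.784, 0.0, 0.0]
contact_force: [-0.4, 2.3, 5.3]
opening: 0.716
finger_force: 36.5
```

>>> step_arm(
  increments=[
    [[0, 0, -1.5], [0, 0, 0]],
    [[0, 0, 0], [0, 0, 0]],
    [[0, 0, -1], [0, 0, 0]],
    [[0, 0, 0], [0, 0, 0]],
    [[0, 0, 0], [0, 0, 0]],
  ],
)

```text
time: 24.15
eef_pos: [0.5626, 0.0461, 0.0187]
tcp_rot: [0.621, 0.784, -0.0, 0.0]
contact_force: [-2.6, 1.6, 9.7]
opening: 0.715
finger_force: 37.5
```

Run:
```python
from h import *
st(562.4,46.5,13.2)
```

```text
tcp [562.6  46.1  18.7] yaw 13.2 tilt xy [ 0.0002 -0.0007] open 0.715 F [-2.6  1.6  9.7] ff 37.5 t 24.1
delta [-0.2  0.4] rot -0.0007
```

>>> step_arm(
  increments=[
    [[-0.3, 1.2, 0], [0, 0, 0]],
    [[-0.3, 1.2, 0], [0, 0, 0]],
    [[0, 0, 0], [0, 0, 0]],
    [[0, 0, -1], [0, 0, 0]],
    [[0, 0, 0], [0, 0, 0]],
    [[0, 0, 0], [0, 0, 0]],
  ],
)

```text
time: 24.65
eef_pos: [0.5624, 0.047, 0.018]
tcp_rot: [0.62, 0.784, -0.001, 0.001]
contact_force: [-2.2, -2.5, 10.9]
opening: 0.711
finger_force: 38.3
```

Run:
```python
from h import *
st(562.4,46.5,13.2)
```

```text
tcp [562.4  47.   18. ] yaw 13.3 tilt xy [ 0.0008 -0.0036] open 0.711 F [-2.2 -2.5 10.9] ff 38.3 t 24.6
delta [-0.  -0.5] rot -0.0018
```

>>> step_arm(
  increments=[
    [[0, 0, 0], [0, 0, 0]],
    [[0, 0, 0], [0, 0, 0]],
    [[0, 0, 0], [0, 0, 0]],
    [[0, 0, 0], [0, 0, 0]],
    [[0, 0, 0], [0, 0, 0]],
    [[0, 0, 0], [0, 0, 0]],
  ],
  fingers=1,
)

```text
time: 25.15
eef_pos: [0.561, 0.0488, 0.0157]
tcp_rot: [0.621, 0.784, -0.0, -0.0]
contact_force: [0.4, 0.6, -0.1]
opening: 0.998
finger_force: 0.0
```

>>> step_arm(
  increments=[
    [[0, 0, 10], [0, 0, 0]],
    [[0, 0, 15], [0, 0, 0]],
    [[0, 0, 20], [0, 0, 0]],
    [[0, 0, 25], [0, 0, 0]],
    [[0, 0, 20], [0, 0, 0]],
    [[0, -30, 0], [0, 0, 0]],
    [[0, 0, 0], [0, 0, 0]],
    [[0, 0, 0], [0, 0, 0]],
  ],
)

```text
time: 25.82
eef_pos: [0.5618, 0.0181, 0.1073]
tcp_rot: [0.622, 0.783, 0.0, 0.001]
contact_force: [0.0, 0.7, -0.8]
opening: 0.999
finger_force: 0.0
```

Run:
```python
from h import *
st(434,54.6,-18.5)
w=snap('wrist','w11');sc=snap('scene','sc11');sd=snap('side','sd11')
o=np.zeros((600,800,3),np.uint8)
o[:320,:400]=cv2.resize(w[130:290,170:370],(400,320),interpolation=3)
o[:300,400:]=cv2.resize(sc[155:215,225:305],(400,300),interpolation=3)
o[320:600,:400]=cv2.resize(sd[140:210,290:390],(400,280),interpolation=3)
cv2.imwrite('pics/c11.png',o[:,:,::-1])
```

```text
tcp [561.8  18.1 107.3] yaw 13.1 tilt xy [ 0.0014 -0.0001] open 0.999 F [ 0.   0.7 -0.8] ff 0.0 t 25.8
delta [-127.8   36.5] rot -0.5514
```

View pics/c11.png

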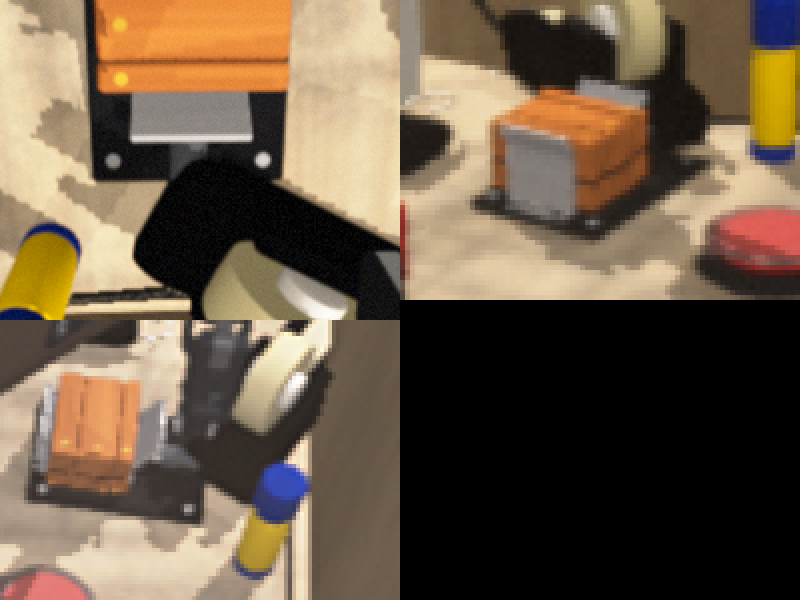

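All three stand in order between wall and gate, tight together (wrist crop: thin row at row 75, gate behind it). The thin one stopped about 2 mm higher, so I'll press its top gently with shut fingers to seat it.

>>> step_arm(
  increments=[
    [[0, 15, 0], [0, 0, 0]],
    [[0.7, 15.9, 0], [0, 0, 0]],
    [[0, 0, -10], [0, 0, 0]],
    [[0, 0, -15], [0, 0, 0]],
    [[0, 0, -12], [0, 0, 0]],
    [[0, 0, 0], [0, 0, 0]],
    [[0, 0, 0], [0, 0, 0]],
    [[0, 0, 0], [0, 0, 0]],
  ],
  fingers=-1,
)

```text
time: 26.63
eef_pos: [0.5622, 0.0495, 0.0692]
tcp_rot: [0.621, 0.784, -0.0, -0.0]
contact_force: [0.2, -0.5, -0.8]
opening: -0.001
finger_force: 0.0
```

>>> step_arm(
  increments=[
    [[0, 0, -8], [0, 0, 0]],
    [[0, 0, -6], [0, 0, 0]],
    [[0, 0, -3], [0, 0, 0]],
    [[0, 0, 0], [0, 0, 0]],
    [[0, 0, 0], [0, 0, 0]],
    [[0, 0, 0], [0, 0, 0]],
  ],
)

```text
time: 27.13
eef_pos: [0.5623, 0.0497, 0.0524]
tcp_rot: [0.621, 0.784, 0.0, 0.0]
contact_force: [-0.2, -0.2, 0.1]
opening: 0.001
finger_force: 0.0
```

Run:
```python
from h import *
st(562.5,49,13.2)
```

```text
tcp [562.3  49.7  52.4] yaw 13.2 tilt xy [ 0.0003 -0.    ] open 0.001 F [-0.2 -0.2  0.1] ff 0.0 t 27.1
delta [ 0.2 -0.7] rot 0.0001
```

>>> step_arm(
  increments=[
    [[0, 0, -1.5], [0, 0, 0]],
    [[0, 0, -1.5], [0, 0, 0]],
    [[0, 0, -1], [0, 0, 0]],
    [[0, 0, 0], [0, 0, 0]],
    [[0, 0, 0], [0, 0, 0]],
  ],
)

```text
time: 27.55
eef_pos: [0.5621, 0.0497, 0.0482]
tcp_rot: [0.621, 0.784, -0.0, -0.0]
contact_force: [0.1, 0.0, 0.5]
opening: -0.002
finger_force: 0.0
```

>>> step_arm(
  increments=[
    [[0, 0, -1.5], [0, 0, 0]],
    [[0, 0, 0], [0, 0, 0]],
    [[0, 0, 0], [0, 0, 0]],
    [[0, 0, 0], [0, 0, 0]],
  ],
)

```text
time: 27.88
eef_pos: [0.5625, 0.0497, 0.0471]
tcp_rot: [0.621, 0.784, 0.0, 0.0]
contact_force: [0.3, 0.7, 2.8]
opening: -0.001
finger_force: 1.3
```

>>> step_arm(
  increments=[
    [[0, 0, -1], [0, 0, 0]],
    [[0, 0, 0], [0, 0, 0]],
    [[0, 0, 0], [0, 0, 0]],
    [[0, 0, 0], [0, 0, 0]],
  ],
)

```text
time: 28.22
eef_pos: [0.5625, 0.0497, 0.0461]
tcp_rot: [0.621, 0.784, 0.0, 0.0]
contact_force: [-0.2, -0.4, 4.9]
opening: 0.006
finger_force: 2.4
```

Level with its neighbour now (46.1 mm at 5 N). I'm lifting off and going to the ink pad.

>>> step_arm(
  increments=[
    [[0, 0, -0.8], [0, 0, 0]],
    [[0, 0, 0], [0, 0, 0]],
    [[0, 0, 12], [0, 0, 0]],
    [[0, 0, 20], [0, 0, 0]],
    [[0, 0, 25], [0, 0, 0]],
    [[0, 0, 10], [0, 0, 0]],
    [[-10, 0, 0], [0, 0, -0.04]],
    [[-16, 0, 0], [0, 0, -0.07]],
  ],
)

```text
time: 28.88
eef_pos: [0.5374, 0.0494, 0.1132]
tcp_rot: [0.664, 0.748, 0.001, 0.001]
contact_force: [-1.3, 0.9, 0.3]
opening: -0.0
finger_force: 0.0
```

>>> step_arm(
  increments=[
    [[-18, 1, 0], [0, 0, -0.08]],
    [[-18, 1, 0], [0, 0, -0.08]],
    [[-18, 1, 0], [0, 0, -0.08]],
    [[-18, 1, 0], [0, 0, -0.08]],
    [[-18, 1, 0], [0, 0, -0.08]],
    [[-12.5, 0, -10], [0, 0, -0.043]],
    [[0, 0, -15], [0, 0, 0]],
    [[0, 0, -10], [0, 0, 0]],
  ],
  fingers=1,
)

```text
time: 29.55
eef_pos: [0.4322, 0.0548, 0.0756]
tcp_rot: [0.811, 0.584, -0.0, -0.0]
contact_force: [0.0, -0.0, -0.4]
opening: 0.999
finger_force: 0.0
```

Run:
```python
from h import *
st(434,54.6,-18.5);print(readout.get_state()['qpos'].round(2))
s=readout.get_state();im=snap('wrist','w12');hsv=cv2.cvtColor(im,cv2.COLOR_RGB2HSV).astype(int)
m=(((hsv[...,0]<6)|(hsv[...,0]>172))&(hsv[...,1]>110)&(hsv[...,2]>90)).astype(np.uint8)
n,lab,stt,cen=cv2.connectedComponentsWithStats(m)
for i in range(1,n):
    if stt[i,4]>1500: print(stt[i],cen[i].round(1),(cast('wrist',[cen[i]],.019,s)*1e3).round(1))
```

```text
tcp [432.2  54.8  75.6] yaw -18.5 tilt xy [-0.0011 -0.    ] open 0.999 F [ 0.  -0.  -0.4] ff 0.0 t 29.6
delta [ 1.8 -0.2] rot -0.0003
[-0.11 -0.05  2.26 -0.    0.93  0.22]
[ 215  176   82   77 4921] [255.2 213.9] [[433.3  55.   19. ]]
```

>>> step_arm(
  increments=[
    [[0.5, 0, -15], [0, 0, 0]],
    [[0, 0, -18], [0, 0, 0]],
    [[0, 0, -18], [0, 0, 0]],
    [[0, 0, -12], [0, 0, 0]],
    [[0, 0, -7], [0, 0, 0]],
    [[0, 0, -4], [0, 0, 0]],
    [[0, 0, 0], [0, 0, 0]],
    [[0, 0, 0], [0, 0, 0]],
  ],
)

```text
time: 30.27
eef_pos: [0.4347, 0.0546, 0.0033]
tcp_rot: [0.812, 0.584, 0.0, 0.0]
contact_force: [0.3, 0.8, -0.1]
opening: 0.998
finger_force: 0.0
```

>>> step_arm(
  increments=[
    [[0, 0, 0], [0, 0, 0]],
    [[0, 0, 0], [0, 0, 0]],
    [[0, 0, 0], [0, 0, 0]],
    [[0, 0, 0], [0, 0, 0]],
    [[0, 0, 0], [0, 0, 0]],
    [[0, 0, 0], [0, 0, 0]],
    [[0, 0, 0], [0, 0, 0]],
  ],
  fingers=-1,
  grip_force=25,
)

```text
time: 30.85
eef_pos: [0.4338, 0.055, 0.0043]
tcp_rot: [0.812, 0.584, -0.001, -0.001]
contact_force: [-4.5, 1.1, 9.0]
opening: 0.747
finger_force: 28.6
```

Run:
```python
from h import *
st(434,54.6,-18.5)
```

```text
tcp [433.8  55.    4.3] yaw -18.5 tilt xy [-0.0023  0.0006] open 0.747 F [-4.5  1.1  9. ] ff 28.6 t 30.9
delta [ 0.2 -0.4] rot -0.0002
```

>>> step_arm(
  increments=[
    [[0, 0, 10], [0, 0, 0]],
    [[0, 0, 15], [0, 0, 0]],
    [[0, 0, 25], [0, 0, 0]],
    [[0, 0, 25], [0, 0, 0]],
    [[0, 0, 20], [0, 0, 0]],
    [[0, 0, 0], [0, 0, 0]],
    [[0, 0, 0], [0, 0, 0]],
  ],
)

```text
time: 31.43
eef_pos: [0.4354, 0.0546, 0.0997]
tcp_rot: [0.811, 0.584, 0.002, 0.002]
contact_force: [0.3, -0.2, -1.1]
opening: 0.742
finger_force: 30.2
```

Run:
```python
from h import *
st(500.8,403.1,-8.2)
print((cast('side',[[203,121],[240,115],[222,108]],.0)*1e3).round(0).tolist(),(cast('side',[[195,45],[225,40]],.2)*1e3).round(0).tolist())
s=readout.get_state();im=snap('wrist','w13');hsv=cv2.cvtColor(im,cv2.COLOR_RGB2HSV).astype(int)
m=(((hsv[...,0]<6)|(hsv[...,0]>172))&(hsv[...,1]>110)&(hsv[...,2]>90)).astype(np.uint8)
n,lab,stt,cen=cv2.connectedComponentsWithStats(m)
for i in range(1,n):
    if stt[i,4]>1500: print(stt[i],cen[i].round(1))
```

```text
tcp [435.4  54.6  99.7] yaw -18.5 tilt xy [ 0.0047 -0.0005] open 0.742 F [ 0.3 -0.2 -1.1] ff 30.2 t 31.4
delta [ 65.4 348.5] rot 0.1795
[[608.0, 405.0, -0.0], [668.0, 319.0, 0.0], [673.0, 377.0, -0.0]] [[672.0, 431.0, 200.0], [717.0, 371.0, 200.0]]
[ 196  221  120  104 9765] [255.3 272.3]
```

The pad is held centrally. Before going near the lamp I'm triangulating its head.

Run:
```python
from h import *
def tri(a,b):
    A=[];B=[]
    for n,p in(('scene',a),('side',b)):
        p0=cast(n,[p],0)[0];p1=cast(n,[p],.1)[0];d=p1-p0;d/=np.linalg.norm(d);M=np.eye(3)-np.outer(d,d);A.append(M);B.append(M@p0)
    x=np.linalg.solve(A[0]+A[1],B[0]+B[1]);r=[np.linalg.norm(A[i]@x-B[i]) for i in(0,1)];return (x*1e3).round(0),np.round(r,4)
print('head',tri((104,92),(208,23)));print('base',tri((122,218),(220,110)));print('cup top',tri((52,228),(134,100)),'pens',tri((35,215),(127,75)))
```

```text
head (array([660., 378., 285.]), array([0.0015, 0.0015]))
base (array([667., 382.,   3.]), array([0.0048, 0.0048]))
cup top (array([534., 553.,  97.]), array([0.0031, 0.0031])) pens (array([564., 576., 129.]), array([0.0112, 0.0112]))
```

The lamp is at x≈660, about 100 mm clear, and the cup is at y≈550. I'm carrying the pad over the notebook's left half.

>>> step_arm(
  increments=[
    [[2, 14, 0], [0, 0, 0.015]],
    [[5, 26, 0], [0, 0, 0.015]],
    [[6, 32, 0], [0, 0, 0.015]],
    [[6, 32, 0], [0, 0, 0.015]],
    [[6, 32, 0], [0, 0, 0.015]],
    [[6, 32, 0], [0, 0, 0.015]],
    [[6, 32, 0], [0, 0, 0.015]],
    [[6, 32, 0], [0, 0, 0.015]],
  ],
)

```text
time: 32.15
eef_pos: [0.4758, 0.2878, 0.0955]
tcp_rot: [0.775, 0.632, -0.002, -0.001]
contact_force: [0.8, -0.4, -0.3]
opening: 0.741
finger_force: 30.2
```

>>> step_arm(
  increments=[
    [[6, 32, 0], [0, 0, 0.015]],
    [[6, 32, 0], [0, 0, 0.015]],
    [[5, 26, -10], [0, 0, 0.015]],
    [[4, 18, -15], [0, 0, 0.0145]],
    [[1.4, 8.5, -15], [0, 0, 0]],
    [[0, 0, 0], [0, 0, 0]],
    [[0, 0, 0], [0, 0, 0]],
    [[0, 0, 0], [0, 0, 0]],
  ],
)

```text
time: 32.82
eef_pos: [0.4989, 0.4024, 0.0569]
tcp_rot: [0.756, 0.655, -0.001, -0.0]
contact_force: [-0.2, 1.2, -1.2]
opening: 0.744
finger_force: 30.2
```

Run:
```python
from h import *
st(500.8,403.1,-8.2)
s=readout.get_state();im=snap('wrist','w14');hsv=cv2.cvtColor(im,cv2.COLOR_RGB2HSV).astype(int)
m=((hsv[...,0]>50)&(hsv[...,0]<85)&(hsv[...,1]>120)).astype(np.uint8)
c=max(cv2.findContours(m,0,2)[0],key=cv2.contourArea);q=cv2.approxPolyDP(c,4,True)[:,0];print(q.tolist())
print((cast('wrist',q,.012,s)*1e3).round(0)[:,:2].tolist())
```

```text
tcp [498.9 402.4  56.9] yaw -8.2 tilt xy [-0.0019 -0.0013] open 0.744 F [-0.2  1.2 -1.2] ff 30.2 t 32.8
delta [1.9 0.7] rot 0.0003
[[172, 167], [179, 247], [187, 248], [201, 220], [218, 205], [238, 198], [240, 189], [271, 189], [276, 199], [309, 220], [324, 248], [334, 245], [340, 172], [336, 164]]
[[456.0, 444.0], [449.0, 391.0], [454.0, 390.0], [466.0, 408.0], [479.0, 416.0], [492.0, 419.0], [494.0, 424.0], [512.0, 422.0], [514.0, 415.0], [533.0, 398.0], [541.0, 377.0], [547.0, 379.0], [554.0, 426.0], [552.0, 432.0]]
```

>>> step_arm(
  increments=[
    [[0, 0, -12], [0, 0, 0]],
    [[0, 0, -12], [0, 0, 0]],
    [[0, 0, -8], [0, 0, 0]],
    [[0, 0, -5], [0, 0, 0]],
    [[0, 0, 0], [0, 0, 0]],
    [[0, 0, 0], [0, 0, 0]],
  ],
)

```text
time: 33.37
eef_pos: [0.4992, 0.4029, 0.0202]
tcp_rot: [0.756, 0.655, -0.001, -0.0]
contact_force: [-0.1, 0.9, -1.2]
opening: 0.744
finger_force: 30.2
```

>>> step_arm(
  increments=[
    [[0, 0, -1.5], [0, 0, 0]],
    [[0, 0, -1], [0, 0, 0]],
    [[0, 0, 0], [0, 0, 0]],
    [[0, 0, 0], [0, 0, 0]],
  ],
)

```text
time: 33.7
eef_pos: [0.4997, 0.4034, 0.0188]
tcp_rot: [0.756, 0.655, 0.0, 0.0]
contact_force: [-0.1, 0.2, -1.4]
opening: 0.745
finger_force: 30.2
```

Run:
```python
from h import *
st(500.8,403.1,-8.2)
```

```text
tcp [499.7 403.4  18.8] yaw -8.2 tilt xy [0.0005 0.0003] open 0.745 F [-0.1  0.2 -1.4] ff 30.2 t 33.7
delta [ 1.1 -0.3] rot -0.0
```

>>> step_arm(
  increments=[
    [[0.5, 0, -1], [0, 0, 0]],
    [[0, 0, -1], [0, 0, 0]],
    [[0, 0, 0], [0, 0, 0]],
    [[0, 0, 0], [0, 0, 0]],
  ],
)

```text
time: 34.03
eef_pos: [0.5, 0.4032, 0.0163]
tcp_rot: [0.756, 0.655, -0.0, -0.0]
contact_force: [0.6, -0.0, -0.7]
opening: 0.748
finger_force: 30.2
```

>>> step_arm(
  increments=[
    [[0, 0, -0.8], [0, 0, 0]],
    [[0, 0, 0], [0, 0, 0]],
    [[0, 0, 0], [0, 0, 0]],
  ],
)

```text
time: 34.28
eef_pos: [0.5002, 0.4033, 0.0158]
tcp_rot: [0.756, 0.655, 0.0, 0.0]
contact_force: [-0.6, -0.2, 1.0]
opening: 0.745
finger_force: 30.4
```

>>> step_arm(
  increments=[
    [[0, 0, -0.8], [0, 0, 0]],
    [[0, 0, 0], [0, 0, 0]],
    [[0, 0, 0], [0, 0, 0]],
  ],
)

```text
time: 34.53
eef_pos: [0.5002, 0.4033, 0.0157]
tcp_rot: [0.756, 0.655, -0.0, -0.0]
contact_force: [-2.1, -2.0, 5.3]
opening: 0.748
finger_force: 31.3
```

The pad is down on the notebook. I'm releasing, lifting and going to the date stamp.

>>> step_arm(
  increments=[
    [[0, 0, 0], [0, 0, 0]],
    [[0, 0, 0], [0, 0, 0]],
    [[0, 0, 0], [0, 0, 0]],
    [[0, 0, 0], [0, 0, 0]],
    [[0, 0, 0], [0, 0, 0]],
  ],
  fingers=1,
)

```text
time: 34.95
eef_pos: [0.4999, 0.4031, 0.0145]
tcp_rot: [0.756, 0.655, -0.0, -0.0]
contact_force: [0.2, -0.1, -0.5]
opening: 1.002
finger_force: 0.0
```

>>> step_arm(
  increments=[
    [[0, 0, 10], [0, 0, 0]],
    [[0, 0, 20], [0, 0, 0]],
    [[0, 0, 25], [0, 0, 0]],
    [[0, 0, 30], [0, 0, 0]],
    [[0, 0, 20], [0, 0, 0]],
    [[2, -15, 0], [0, 0, 0.012]],
    [[4, -28, 0], [0, 0, 0.012]],
    [[5, -32, 0], [0, 0, 0]],
  ],
)

```text
time: 35.62
eef_pos: [0.5113, 0.3288, 0.1217]
tcp_rot: [0.747, 0.665, 0.001, 0.0]
contact_force: [-0.1, -1.3, -0.1]
opening: 1.003
finger_force: 0.0
```

>>> step_arm(
  increments=[
    [[5, -32, 0], [0, 0, 0]],
    [[4.6, -32, 0], [0, 0, 0]],
    [[3, -22, 0], [0, 0, 0]],
    [[1, -13.3, 0], [0, 0, 0]],
    [[0, 0, 0], [0, 0, 0]],
    [[0, 0, 0], [0, 0, 0]],
    [[0, 0, 0], [0, 0, 0]],
  ],
)

```text
time: 36.2
eef_pos: [0.5246, 0.2298, 0.1202]
tcp_rot: [0.748, 0.664, 0.0, -0.0]
contact_force: [0.4, -0.3, -0.1]
opening: 1.003
finger_force: 0.0
```

Run:
```python
from h import *
st(524.8,229.1,-6.8)
s=readout.get_state();im=snap('wrist','w15');hsv=cv2.cvtColor(im,cv2.COLOR_RGB2HSV).astype(int);H,S_,V=hsv[...,0],hsv[...,1],hsv[...,2]
m=((H<6)|(H>172))&(S_>200); n,lab,stt,cen=cv2.connectedComponentsWithStats(m.astype(np.uint8))
for i in range(1,n):
    if stt[i,4]<300: continue
    t,_=cv2.threshold(V[lab==i].astype(np.uint8),0,255,cv2.THRESH_OTSU)
    mm=((lab==i)&(V>t)).astype(np.uint8)
    c=max(cv2.findContours(mm,0,cv2.CHAIN_APPROX_NONE)[0],key=cv2.contourArea)
    b=cv2.boxPoints(cv2.minAreaRect(c));P=cast('wrist',b,.06,s)[:,:2]*1e3
    e=P[1]-P[0];print(stt[i],t,b.round(0).tolist(),P.mean(0).round(1),np.linalg.norm(e).round(1),np.linalg.norm(P[2]-P[1]).round(1),np.degrees(np.arctan2(e[1],e[0])).round(1))
```

```text
tcp [524.6 229.8 120.2] yaw -6.8 tilt xy [0.0005 0.0007] open 1.003 F [ 0.4 -0.3 -0.1] ff 0.0 t 36.2
delta [ 0.2 -0.7] rot -0.0001
[ 233  166   48   76 3362] 121.0 [[235.0, 180.0], [280.0, 180.0], [280.0, 241.0], [235.0, 241.0]] [527.1 230.2] 29.1 43.6 -6.8
```

>>> step_arm(
  increments=[
    [[1.4, -0.2, -15], [0, 0, 0]],
    [[0, 0, -20], [0, 0, 0]],
    [[0, 0, -20], [0, 0, 0]],
    [[0, 0, -16], [0, 0, 0]],
    [[0, 0, -10], [0, 0, 0]],
    [[0, 0, -6], [0, 0, 0]],
    [[0, 0, 0], [0, 0, 0]],
    [[0, 0, 0], [0, 0, 0]],
  ],
)

```text
time: 36.92
eef_pos: [0.5264, 0.2292, 0.0332]
tcp_rot: [0.748, 0.664, 0.0, 0.0]
contact_force: [-0.2, -1.0, -0.9]
opening: 1.003
finger_force: 0.0
```

>>> step_arm(
  increments=[
    [[0, 0, 0], [0, 0, 0]],
    [[0, 0, 0], [0, 0, 0]],
    [[0, 0, 0], [0, 0, 0]],
    [[0, 0, 0], [0, 0, 0]],
    [[0, 0, 0], [0, 0, 0]],
    [[0, 0, 0], [0, 0, 0]],
    [[0, 0, 0], [0, 0, 0]],
    [[0, 0, 0], [0, 0, 0]],
  ],
  fingers=-1,
  grip_force=25,
)

```text
time: 37.58
eef_pos: [0.5264, 0.2288, 0.0335]
tcp_rot: [0.748, 0.664, 0.0, 0.0]
contact_force: [-1.6, -0.3, 5.1]
opening: 0.383
finger_force: 29.7
```

>>> step_arm(
  increments=[
    [[0, 0, 10], [0, 0, 0]],
    [[0, 0, 15], [0, 0, 0]],
    [[0, 0, 20], [0, 0, 0]],
    [[0, 0, 15], [0, 0, 0]],
    [[0, 0, 0], [0, 0, 0]],
    [[0, 0, 0], [0, 0, 0]],
  ],
)

```text
time: 38.08
eef_pos: [0.5266, 0.2288, 0.0937]
tcp_rot: [0.748, 0.664, 0.001, 0.001]
contact_force: [-0.3, 0.3, -0.6]
opening: 0.385
finger_force: 29.2
```

Run:
```python
from h import *
st(490.2,329.9,-8.2);im=snap('wrist','w16')
hsv=cv2.cvtColor(im,cv2.COLOR_RGB2HSV).astype(int);m=((hsv[...,0]<6)|(hsv[...,0]>172))&(hsv[...,1]>200)
n,lab,stt,cen=cv2.connectedComponentsWithStats(m.astype(np.uint8))
print([ (x.tolist()) for x in stt[1:] if x[4]>300])
```

```text
tcp [526.6 228.8  93.7] yaw -6.8 tilt xy [0.0023 0.0005] open 0.385 F [-0.3  0.3 -0.6] ff 29.2 t 38.1
delta [-36.4 101.1] rot -0.0239
[[216, 199, 80, 129, 8936]]
```

The date stamp is held (opening matches 32 mm), so I'm carrying it to the right half.

>>> step_arm(
  increments=[
    [[-4, 11, 0], [0, 0, -0.008]],
    [[-7, 19, 0], [0, 0, -0.008]],
    [[-8, 22, 0], [0, 0, -0.008]],
    [[-8, 22, 0], [0, 0, 0]],
    [[-6, 17, 0], [0, 0, 0]],
    [[-3.4, 10, 0], [0, 0, 0]],
    [[0, 0, -10], [0, 0, 0]],
    [[0, 0, -12], [0, 0, 0]],
  ],
)

```text
time: 38.8
eef_pos: [0.4898, 0.3298, 0.0701]
tcp_rot: [0.756, 0.655, 0.0, 0.0]
contact_force: [-0.0, -0.3, 0.1]
opening: 0.382
finger_force: 29.2
```

>>> step_arm(
  increments=[
    [[0, 0, -12], [0, 0, 0]],
    [[0, 0, -6], [0, 0, 0]],
    [[0, 0, -4], [0, 0, 0]],
    [[0, 0, -2], [0, 0, 0]],
    [[0, 0, 0], [0, 0, 0]],
    [[0, 0, 0], [0, 0, 0]],
    [[0, 0, 0], [0, 0, 0]],
  ],
)

```text
time: 39.38
eef_pos: [0.4903, 0.3298, 0.0475]
tcp_rot: [0.756, 0.655, 0.001, 0.0]
contact_force: [-0.1, 0.3, -1.4]
opening: 0.379
finger_force: 29.2
```

Run:
```python
from h import *
st(490.2,329.9,-8.2)
```

```text
tcp [490.3 329.8  47.5] yaw -8.2 tilt xy [0.0013 0.0006] open 0.379 F [-0.1  0.3 -1.4] ff 29.2 t 39.4
delta [-0.1  0.1] rot 0.0003
```

Contact is expected at 45.5.

>>> step_arm(
  increments=[
    [[0, 0, -1], [0, 0, 0]],
    [[0, 0, -0.7], [0, 0, 0]],
    [[0, 0, 0], [0, 0, 0]],
    [[0, 0, 0], [0, 0, 0]],
  ],
)

```text
time: 39.72
eef_pos: [0.4896, 0.3298, 0.0452]
tcp_rot: [0.756, 0.655, 0.0, 0.0]
contact_force: [0.3, 0.1, -0.2]
opening: 0.378
finger_force: 29.2
```

>>> step_arm(
  increments=[
    [[0, 0, -0.7], [0, 0, 0]],
    [[0, 0, 0], [0, 0, 0]],
    [[0, 0, 0], [0, 0, 0]],
  ],
)

```text
time: 39.97
eef_pos: [0.4898, 0.3298, 0.0447]
tcp_rot: [0.756, 0.655, 0.0, 0.0]
contact_force: [-0.2, 0.4, 0.8]
opening: 0.38
finger_force: 29.4
```

>>> step_arm(
  increments=[
    [[0, 0, -0.5], [0, 0, 0]],
    [[0, 0, 0], [0, 0, 0]],
    [[0, 0, 0], [0, 0, 0]],
  ],
)

```text
time: 40.22
eef_pos: [0.4898, 0.3299, 0.0447]
tcp_rot: [0.756, 0.655, 0.0, -0.0]
contact_force: [-1.8, -0.3, 5.6]
opening: 0.382
finger_force: 29.8
```

Seated. I'm releasing slowly, lifting and backing off towards +z and −x for a view.

>>> step_arm(
  increments=[
    [[0, 0, 0.3], [0, 0, 0]],
    [[0, 0, 0], [0, 0, 0]],
    [[0, 0, 0], [0, 0, 0]],
    [[0, 0, 0], [0, 0, 0]],
    [[0, 0, 0], [0, 0, 0]],
    [[0, 0, 0], [0, 0, 0]],
    [[0, 0, 0], [0, 0, 0]],
  ],
  fingers=1,
)

```text
time: 40.8
eef_pos: [0.4896, 0.3297, 0.0441]
tcp_rot: [0.756, 0.655, -0.0, -0.0]
contact_force: [0.3, 0.2, 0.3]
opening: 0.999
finger_force: 0.0
```

>>> step_arm(
  increments=[
    [[0, 0, 12], [0, 0, 0]],
    [[0, 0, 25], [0, 0, 0]],
    [[0, 0, 35], [0, 0, 0]],
    [[0, 0, 35], [0, 0, 0]],
    [[0, 0, 35], [0, 0, 0]],
    [[0, 0, 30], [0, 0, 0]],
    [[0, 0, 0], [0, 0, 0]],
    [[0, 0, 0], [0, 0, 0]],
  ],
)

```text
time: 41.47
eef_pos: [0.4911, 0.3304, 0.2203]
tcp_rot: [0.756, 0.655, 0.003, 0.001]
contact_force: [-0.2, 0.3, -1.0]
opening: 0.999
finger_force: 0.0
```

Run:
```python
from h import *
st(490.2,329.9,-8.2)
s=readout.get_state();im=snap('wrist','w17');hsv=cv2.cvtColor(im,cv2.COLOR_RGB2HSV).astype(int);H,S,V=hsv[...,0],hsv[...,1],hsv[...,2]
red=((H<6)|(H>172))&(S>110)&(V>90)
n,lab,stt,cen=cv2.connectedComponentsWithStats(red.astype(np.uint8))
C=np.array([495.5,366.5]);a=np.radians(-8.2);M=np.array([[np.cos(a),np.sin(a)],[-np.sin(a),np.cos(a)]])
for i in range(1,n):
    if stt[i,4]>600:
        for z in(.031,.072):print(stt[i],'notebook frame at z',z,((cast('wrist',[cen[i]],z,s)[0,:2]*1e3-C)@M.T).round(1))
g=((H>50)&(H<85)&(S>120)).astype(np.uint8)
g=max(cv2.findContours(g,0,2)[0],key=cv2.contourArea);b=cv2.boxPoints(cv2.minAreaRect(cv2.convexHull(g)))
print('note corners',((cast('wrist',b,.012,s)[:,:2]*1e3-C)@M.T).round(1).tolist())
# fixed views: rack bars, glue, reds
for n_ in('side','scene'):
    im=snap(n_,n_+'17');hsv=cv2.cvtColor(im,cv2.COLOR_RGB2HSV).astype(int);H,S,V=hsv[...,0],hsv[...,1],hsv[...,2]
    for nm,m in(('orange',(H>5)&(H<17)&(S>150)),('red',((H<6)|(H>172))&(S>130)&(V>90)),('blue',(H>110)&(H<128)&(S>150)),('yel',(H>20)&(H<30)&(S>180))):
        k,_,t,c=cv2.connectedComponentsWithStats(m.astype(np.uint8));print(n_,nm,[t[i].tolist() for i in range(1,k) if t[i,4]>25])
```

```text
tcp [491.1 330.4 220.3] yaw -8.2 tilt xy [0.0064 0.0029] open 0.999 F [-0.2  0.3 -1. ] ff 0.0 t 41.5
delta [-0.9 -0.5] rot 0.0
[ 226   69   55   57 2469] notebook frame at z 0.031 [ 0.  35.6]
[ 226   69   55   57 2469] notebook frame at z 0.072 [ 0.1 36.4]
[ 235  154   35   48 1570] notebook frame at z 0.031 [ -0.9 -45.7]
[ 235  154   35   48 1570] notebook frame at z 0.072 [ -0.7 -34.9]
note corners [[-49.2, 69.4], [47.9, 69.5], [53.6, -75.6], [-55.7, -75.5]]
side orange []
side red [[194, 138, 22, 23, 281], [200, 156, 10, 8, 39]]
side blue [[356, 176, 11, 9, 73]]
side yel [[246, 130, 46, 7, 157], [350, 189, 12, 13, 80]]
scene orange [[426, 24, 13, 18, 127], [451, 27, 7, 15, 57], [245, 173, 30, 24, 342], [82, 192, 9, 24, 73], [0, 215, 31, 21, 207]]
scene red [[16, 192, 16, 20, 68], [170, 207, 27, 27, 400], [179, 231, 16, 9, 90], [136, 233, 28, 14, 285], [144, 349, 47, 35, 375]]
scene blue [[432, 0, 16, 12, 137], [412, 26, 15, 15, 121], [296, 152, 9, 12, 101]]
scene yel [[295, 165, 10, 19, 175], [173, 188, 37, 22, 227], [30, 212, 19, 18, 85], [0, 225, 31, 22, 249], [212, 225, 62, 50, 1125]]
```

Everything checks out: pad at (0, +36) and date stamp at (0, −35) in the notebook frame, the row of stamps intact, the glue stick upright and the arm clear.

```bash
python3 -c "
from plant import sign_off
print(sign_off())"
```

```text
the job is handed in; nothing more can be done
None
```

The job is handed in at about 42 s: medium, widest and thinnest stamps stand in order in the rack, the ink pad and date stamp are about mid-half on the notebook, and the glue stick is still upright.

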